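# Restock the spice lane and close its cam keeper

## Robot

A 6-joint arm with a two-finger parallel gripper is mounted at the origin on a cart in front of the work surface, level with it; the furniture and walls round the work are solid. World frame = base frame: x ahead of the robot, y to its left, z up, the work surface at z = 0. Lengths are in mm, angles in degrees, forces in N, time in s.
With the tool pointing down it reaches from about 350 to 850 mm from the base axis. Payload 8.1 kg.
Tool frame: the origin (TCP) lies midway between the tips of the shut fingers; the grasp point (between the pads) lies 19 mm behind it (hold_point_z is the distance from the TCP to the grasp point, in mm); z points along the fingers, y is the direction in which the jaws open and shut (so a half turn about z gives the same grasp; the last joint's range is limited). The gripper opens to 85 mm and grips with 20 to 120 N. Pads are 22 mm wide; open, the fingers measure 114 mm over their backs; the gripper's body (76 mm by 85 mm) begins 54 mm behind the grasp point. The pads swing forward as they close: fully open they stand 13 mm farther back than shut.
Start: joints at [69.649, 7.471, 85.268, -0, 87.261, -4.893], TCP at [159.901, 578.305, 231.292] pointing down, gripper open.
Joint ranges: [-169.43, 169.43], [-51.17, 129.36], [1.28, 143.12], [-76.62, 256.62], [0, 156.53], [-152.29, 152.29]. Speed limits (degrees/s): [136.94, 136.94, 159.86, 180, 180, 180].

## Interface

Orientations are given as [roll, pitch, yaw] about the fixed x, y, z axes, in that order (R = Rz(yaw) Ry(pitch) Rx(roll)).
In Python, from bench import sense, snapshot, camera_params, hand_in, hold_point_z gives the robot as it stands.
- The arm moves only by the tool servo_tool, never from a script. Its argument "motion" is a list of rows, each a list of 7 numbers: the finger opening in mm, from 0 to 85.4, then the shift along the tool's x, y, z in mm, then the turn, a rotation vector about the tool's x, y, z in rad. A call has 1 to 10 rows; each row shifts and turns the pose as measured when the row begins, along the tool's axes as they then stand; what a row does not reach is not made up. A row lasts 1/10 s, in which the tool goes at most 50 mm and 8.59 degrees, less where a joint would pass 70% of its speed; a pose out of reach is approached as far as the arm can. A call with a gripper value outside its range is refused whole. The fingers move at their own pace and stop on an object; "force" is the grip in N (left out, the last holds). Time passes only in rows, so rows that do not move let the fingers close. It gives the time, the measured TCP pose, the force and the opening at its end, in the units of the state.
- sense(): the state, without advancing time (a new reading comes with each control period).
- snapshot(name): name is "side" or "top"; returns the picture (480x640x3 uint8, blue, green, red); there is no depth.
- camera_params(name): a dict with "fx", "fy", "cx", "cy" (pixels), "R" (3x3) and "t" (3): a world point X has camera coordinates R X + t. Camera axes: x right, y down, z forward; pixel columns grow to the right and rows downward; lengths in mm; the calibration is good to about 2 mm. A picture is of the moment at which its call begins. camera_params takes no time and is no camera call.
- hand_in(): hands the job in, once; it reports no verdict.
The state is a dict: "time": time; "joint_pos": joint angles; "qd": joint speeds; "joint_efforts": joint torques, N m; "tool_pos": TCP position; "tcp_rot": TCP orientation; "ft_force": force on the tool from outside, world axes, zero at the start; "wrist_torque": the same for the moment, N m; "finger_gap": finger opening in mm.
Only numpy, scipy, OpenCV 4.12 (cv2) and the standard library are available. Lean on these libraries where they do the work, as an engineer would, in place of code of your own. Each camera call takes 0.05 s, during which the arm holds its last target. There are 200 camera calls.

## Task

Restock the spice lane: first turn the black cam handle until the cam is off the sprung plate and the keeper rail springs fully open; then stand every tipped-over spice tin upright on the lane's floor, among those already standing there, without knocking these over or disturbing the mug and honey jar behind. When all of them stand, turn the cam back until its high point bears squarely on the plate and the keeper is closed, and leave everything standing.

Things in the scene. Friction and masses are not known exactly. Their poses are not given: they have to be found in the camera images.
- lane_mid (a point): Middle of the lane's flat floor, 6 mm above the worktop, in a light wooden tray. The lane runs along this y, clear from -0.24 to +0.29; across it, along x, are the back board (inner face x = +0.034, 60 mm high) and the front steel keeper rail (inner face x = -0.030 open, -0.022 closed). The end walls are 46, the rail 19 mm high. z up; the robot is on the -x side.
- tray: The wooden tray, fixed: same axes as lane_mid, origin 6 mm below it on the worktop. Beyond the lane's -y (right) end it has a board (130 x 110 x 8 mm, centre at x -0.029, y -0.305) with the cam mechanism. A wall cabinet hangs over the back of the lane and beyond (front face at about world x = 0.58, underside 0.46 m above the worktop, from world y = -0.2 to the left): keep the wrist out from under it.
- keeper (a joint): Travel of the keeper (m) toward tray +x: the steel rail along the lane's front, which carries the sprung follower plate beside the cam. 0 = fully open (its spring takes it there when the cam is off it), about 0.008 = closed by the cam's high point (spring about 3.5 N at 0, 9 N at 8 mm). Starts closed.
- cam (a joint): Angle of the cam (rad), growing anticlockwise from above. At 0 its high point bears straight on the follower (tray +x), keeper closed; beyond about 1.25 either way it is off the follower and the keeper fully open. Limits -3.2 and 3.2, no stop or detent at 0; turns stiffly (about 0.09 N m) and stays where left. Starts near 0.
- cam_high (a point): High point on the rim of the cam: a dark steel eccentric disc, 40 mm across, 12 mm thick (18 to 30 mm above the worktop), its centre 12 mm off the turning axis, so this point is 32 mm from the axis. A small white dot on top marks that side. Its x axis points outward from the turning axis through this point.
- cam_grip (a point): On the cam's vertical axis, 85 mm above the worktop, where to grip its handle: a black bar 44 long x 12 wide x 26 mm tall on an 18 mm stem, top 96 mm above the worktop. Its length lies along this x axis, which points to the high point's side. The axis is at x -0.062, y -0.305 in the tray's frame; the follower plate (14 mm tall, mid height 24 mm) is on its +x side.
- tin_1: A square metal spice tin, 42 x 42 mm, 74 mm tall with its dark lid (the top 16 mm, fixed), about 0.12 kg. Origin at the centre of its base, z axis from base to lid (level while it lies), x and y square to its sides. Found tipped over on the worktop in front of the tray, lid pointing roughly to the robot's right (-y); may be absent.
- tin_2: A square metal spice tin, 42 x 42 mm, 70 mm tall with its dark lid (the top 16 mm, fixed), about 0.12 kg. Origin at the centre of its base, z axis from base to lid (level while it lies), x and y square to its sides. Found tipped over on the worktop in front of the tray, lid pointing roughly to the robot's right (-y); may be absent.
- tin_3: A square metal spice tin, 42 x 42 mm, 78 mm tall with its dark lid (the top 16 mm, fixed), about 0.12 kg. Origin at the centre of its base, z axis from base to lid (level while it lies), x and y square to its sides. Found tipped over on the worktop in front of the tray, lid pointing roughly to the robot's right (-y); may be absent.
- stand_1: A shaker, glass with a dome top, 44 mm across, 90 mm tall, already standing in the lane; origin at the centre of its base, z up; may be absent.
- stand_2: A spice jar, 43 mm across, 100 mm tall, already standing in the lane; origin at the centre of its base, z up; may be absent.
- stand_3: A shaker, glass with a dome top, 44 mm across, 90 mm tall, already standing in the lane; origin at the centre of its base, z up; may be absent.
- mug: A white mug, 82 mm across, 92 mm tall, bystander behind the tray; origin at the centre of its base.
- honey: A honey jar with a black lid, 63 mm across, 94 mm tall, bystander behind the tray; origin at the centre of its base.
Mind the look-alikes: they are no part of the job. What is shaped like the tin_2 but blue or green is not meant. Leave any red look-alike of the tin_1 alone.

How it is judged (in metres and radians):
On the way, in this order (a step that is already met when the one before it is completed fails the run):
1. the keeper is fully open, the cam off its follower (value of joint keeper below 0.001 m), for 0.2 s.
2. all the tins stand upright in the lane while the keeper is still open (angle between each of tin_1, tin_2, tin_3, stand_1, stand_2, stand_3's own z axis and vertical below 0.12 rad and x of tin_1 in the frame of lane_mid between -0.03 and 0.03 m and y of tin_1 in the frame of lane_mid between -0.225 and 0.275 m and z of tin_1 in the frame of lane_mid between -0.004 and 0.006 m and x of tin_2 in the frame of lane_mid between -0.03 and 0.03 m and y of tin_2 in the frame of lane_mid between -0.225 and 0.275 m and z of tin_2 in the frame of lane_mid between -0.004 and 0.006 m and x of tin_3 in the frame of lane_mid between -0.03 and 0.03 m and y of tin_3 in the frame of lane_mid between -0.225 and 0.275 m and z of tin_3 in the frame of lane_mid between -0.004 and 0.006 m and x of stand_1 in the frame of lane_mid between -0.03 and 0.03 m and y of stand_1 in the frame of lane_mid between -0.225 and 0.275 m and z of stand_1 in the frame of lane_mid between -0.004 and 0.006 m and x of stand_2 in the frame of lane_mid between -0.03 and 0.03 m and y of stand_2 in the frame of lane_mid between -0.225 and 0.275 m and z of stand_2 in the frame of lane_mid between -0.004 and 0.006 m and x of stand_3 in the frame of lane_mid between -0.03 and 0.03 m and y of stand_3 in the frame of lane_mid between -0.225 and 0.275 m and z of stand_3 in the frame of lane_mid between -0.004 and 0.006 m and value of joint keeper below 0.002 m), for 0.2 s.
3. the cam's high point bears squarely on the follower and the keeper is closed (x of cam_high in the frame of tray above -0.036 m and y of cam_high in the frame of tray between -0.312 and -0.298 m and value of joint keeper above 0.006 m and contact force between cam_disc and follower above 1 N), for 0.2 s.
At the end, for the whole second after the job is handed in: All tins and neighbours stand at rest on the lane floor (tilt under 0.12 rad, origin within 30 mm of the centre line, between the end walls); the cam's high point faces the follower squarely (within 7 mm sideways) and presses on it with over 1 N, the keeper pushed in over 6 mm (all of step 3 and angle between each of tin_1, tin_2, tin_3, stand_1, stand_2, stand_3's own z axis and vertical below 0.12 rad and x of tin_1 in the frame of lane_mid between -0.03 and 0.03 m and y of tin_1 in the frame of lane_mid between -0.225 and 0.275 m and z of tin_1 in the frame of lane_mid between -0.004 and 0.006 m and x of tin_2 in the frame of lane_mid between -0.03 and 0.03 m and y of tin_2 in the frame of lane_mid between -0.225 and 0.275 m and z of tin_2 in the frame of lane_mid between -0.004 and 0.006 m and x of tin_3 in the frame of lane_mid between -0.03 and 0.03 m and y of tin_3 in the frame of lane_mid between -0.225 and 0.275 m and z of tin_3 in the frame of lane_mid between -0.004 and 0.006 m and x of stand_1 in the frame of lane_mid between -0.03 and 0.03 m and y of stand_1 in the frame of lane_mid between -0.225 and 0.275 m and z of stand_1 in the frame of lane_mid between -0.004 and 0.006 m and x of stand_2 in the frame of lane_mid between -0.03 and 0.03 m and y of stand_2 in the frame of lane_mid between -0.225 and 0.275 m and z of stand_2 in the frame of lane_mid between -0.004 and 0.006 m and x of stand_3 in the frame of lane_mid between -0.03 and 0.03 m and y of stand_3 in the frame of lane_mid between -0.225 and 0.275 m and z of stand_3 in the frame of lane_mid between -0.004 and 0.006 m and linear speed of each of tin_1, tin_2, tin_3, stand_1, stand_2, stand_3 below 0.02 m/s and velocity of joint cam between -0.05 and 0.05 rad/s); the robot touches nothing.
It fails at once if a standing neighbour is knocked over (angle between any of stand_1, stand_2, stand_3's own z axis and vertical above 0.7 rad).
It fails at once if the mug or the honey jar is pushed more than 30 mm (distance of any of mug, honey from where it was at the start of the episode above 0.03 m).
Of stand_1, stand_2, stand_3 only 1 to 2 are there at a start; the rules pass over those that are not, and their reading is None.
Of tin_1, tin_2, tin_3 only 2 to 3 are there at a start; the rules pass over those that are not, and their reading is None.
At some moment in a run one of tin_1, tin_2, tin_3 may be knocked a few centimetres aside while the robot is not near it.
Once in a run the grip may slacken for a moment while it holds something.
It also fails if it takes over 210 s, if anything falls off the work surface, if the arm or the gripper's body presses on something with over 40 N, if the wrist force passes 120 N, or if a joint passes its speed limit or range.

## Working session

There is one attempt and no reset: what is moved stays moved. The work goes in short steps, Python scripts to look and compute and a tool call to move; the robot and the scene stay as the last step left them, time stands still between calls to the robot, and variables do not carry over. Pictures are saved under pics/ and viewed, about 12 in all and at most 16, crops included, and the job is handed in when it is done.

Besides the shell and the picture viewer there is one more tool, called as name(argument=value, ...) on one line, values as JSON. servo_tool: Moves the arm, as the interface text tells. Its arguments: {"type":"object","properties":{"motion":{"type":"array"},"force":{"type":"number"}},"required":["motion"]}

```bash
ls; mkdir -p pics; python3 - <<'E'
from bench import *
import cv2,numpy as np
for n in("side","top"):
    cv2.imwrite(f"pics/{n}0.png",snapshot(n)); p=camera_params(n); R=np.array(p["R"]);t=np.array(p["t"]);print(n,p,"cam",-R.T@t)
s=sense();print(s); print(hold_point_z)
E
```

```text
pics
side {'fx': 482.39594191496593, 'fy': 482.39594191496593, 'cx': 312.7317804229515, 'cy': 242.43732898066622, 'R': array([[ 0.99975547,  0.01678341,  0.01439836],
       [ 0.02134491, -0.56228005, -0.82667136],
       [-0.00577845,  0.82677655, -0.56250079]]), 't': array([-524.38678362,   74.75670455, 1094.09452066])} cam [ 528.98505188 -853.7364944   684.77857507]
top {'fx': 486.395044026923, 'fy': 486.395044026923, 'cx': 316.36852331456384, 'cy': 237.9606344336657, 'R': array([[-0.02981101, -0.99920992, -0.02628368],
       [-0.9963833 ,  0.03179942, -0.07879795],
       [ 0.0795715 ,  0.02383957, -0.99654405]]), 't': array([  28.08279713,  514.08594041, 1063.78430591])} cam [ 428.41691326  -13.64718276 1101.35496093]
{'time': 0.1, 'joint_pos': array([ 6.96474716e+01,  7.51066584e+00,  8.53238319e+01,  1.02822745e-03,
        8.72631395e+01, -4.89388881e+00]), 'qd': array([-0.08744174, -0.01101668, -0.13527479,  0.01735153,  0.03867872,
        0.00248275]), 'joint_efforts': array([ 9.04792450e-04, -5.70953429e+01, -5.01940227e+01, -2.19662056e-04,
        8.18806904e-03, -4.14736951e-05]), 'tool_pos': array([159.72857788, 577.82064726, 230.34295621]), 'tcp_rot': array([-1.79902806e+02, -9.35272403e-03,  1.64541303e+02]), 'ft_force': array([ 0.6205665 ,  0.38079787, -0.12389692]), 'wrist_torque': array([-0.02409672,  0.02301955, -0.00736816]), 'finger_gap': 85.50420781980291}
18.700000000000003
```

View pics/side0.png

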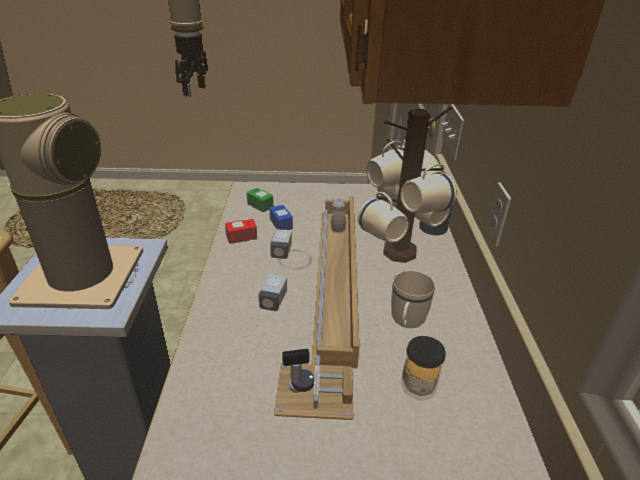

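View pics/top0.png

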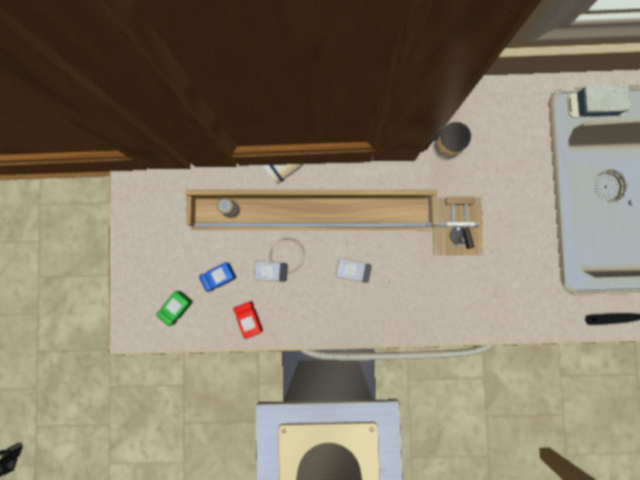

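Side: grey tins at (281,243) and (273,292), cam handle (295,357), stander (338,215). Top: grey tins at (270,271) and (353,270) with dark lids to the right, and one stander at (228,207). Look-alikes to leave alone are blue (217,277), green (173,308) and red (248,320). I choose the two grey ones and check them in a close crop.

```bash
cat > h.py <<'E'
import numpy as np,cv2
from bench import *
def bp(n,u,v,z):
    p=camera_params(n);R=np.array(p["R"]);t=np.array(p["t"])
    c=-R.T@t;d=R.T@np.array([(u-p["cx"])/p["fx"],(v-p["cy"])/p["fy"],1]);return c+d*(z-c[2])/d[2]
def pj(n,X):
    p=camera_params(n);q=np.array(p["R"])@np.array(X,float)+np.array(p["t"]);return np.array([p["fx"]*q[0]/q[2]+p["cx"],p["fy"]*q[1]/q[2]+p["cy"]])
def crop(n,u0,v0,w,h,k,f,im=None):
    im=snapshot(n) if im is None else im
    cv2.imwrite("pics/"+f,cv2.resize(im[v0:v0+h,u0:u0+w],None,fx=k,fy=k,interpolation=cv2.INTER_CUBIC))
E
python3 - <<'E'
from h import *
t=cv2.imread("pics/top0.png");s=cv2.imread("pics/side0.png")
a=cv2.resize(t[180:290,230:390],None,fx=5,fy=5,interpolation=cv2.INTER_CUBIC)[:,:800]
cv2.imwrite("pics/c1.png",a)
b=cv2.resize(t[180:270,420:500],None,fx=5,fy=5,interpolation=cv2.INTER_CUBIC)
c=cv2.resize(s[340:430,265:365],None,fx=4,fy=4,interpolation=cv2.INTER_CUBIC)
o=np.zeros((450,800,3),np.uint8);o[:450,:400]=b;o[:360,400:800]=c;cv2.imwrite("pics/c2.png",o)
E
```

```text
(no output)
```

View pics/c1.png

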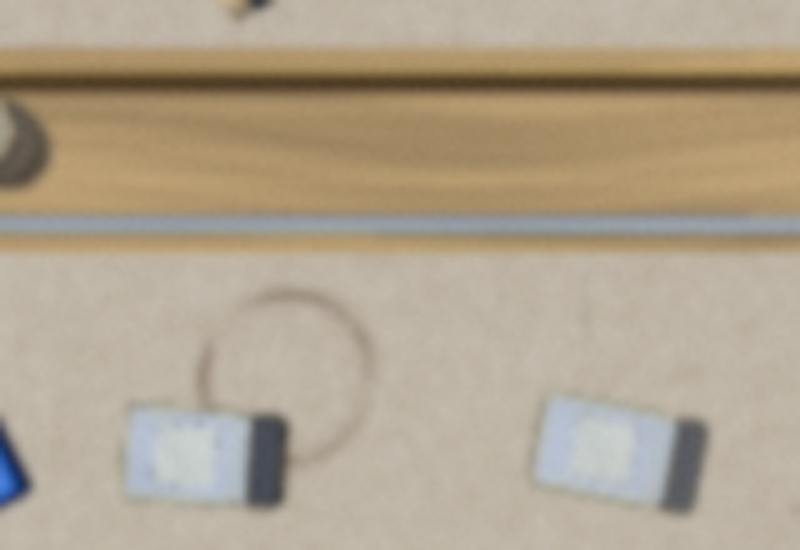

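View pics/c2.png

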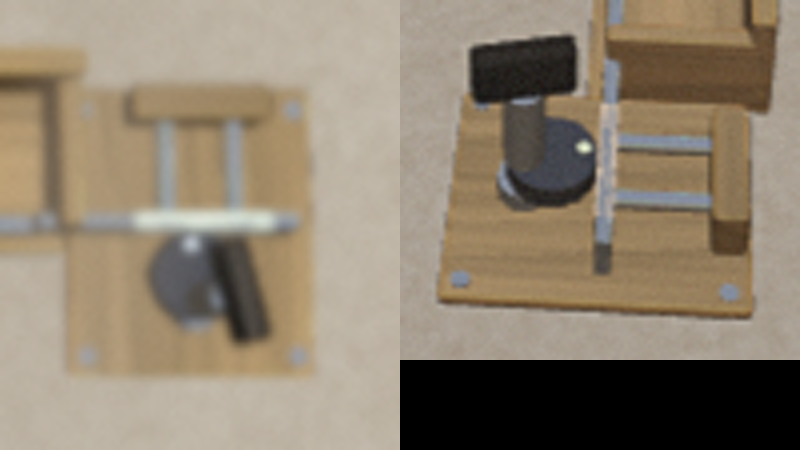

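The crop confirms two grey tins with dark lids, left (205,91) and right (620,453) in crop pixels, and an empty lane apart from the stander. The cam's white dot faces the follower. Next I fit the positions.

```bash
cat >> h.py <<'E'
from scipy.optimize import least_squares
def tins(im=None,show=0):
    im=snapshot("top") if im is None else im
    out=[]
    hsv=cv2.cvtColor(im,cv2.COLOR_BGR2HSV).astype(int);b,g,r=[im[:,:,i].astype(int) for i in range(3)]
    m=((b-r>-2)).astype(np.uint8)*255   # bluish/grey against beige
    m[:232]=0;m[340:]=0;m[:,:120]=0;m[:,480:]=0
    m=cv2.morphologyEx(m,cv2.MORPH_OPEN,np.ones((3,3)));m=cv2.morphologyEx(m,cv2.MORPH_CLOSE,np.ones((5,5)))
    for c in cv2.findContours(m,cv2.RETR_EXTERNAL,cv2.CHAIN_APPROX_NONE)[0]:
        if cv2.contourArea(c)<250: continue
        q=cv2.boxPoints(cv2.minAreaRect(c))
        W=np.array([bp("top",u,v,42)[:2] for u,v in q])
        mk=np.zeros(m.shape,np.uint8);cv2.drawContours(mk,[c],-1,255,-1)
        out.append((W.mean(0).round(1),q.mean(0).round(1),np.linalg.norm(W[0]-W[1]).round(1),np.linalg.norm(W[1]-W[2]).round(1),
          [round(float(np.degrees(np.arctan2(*(W[i+1]-W[i])[::-1]))),1) for i in(0,1)],hsv[mk>0].mean(0).round()))
    return out
E
python3 - <<'E'
from h import *
C=[("top",433.4,254.4,-94,-250,8),("top",482.4,254.4,-94,-360,8),("top",481,197.6,36,-360,8),("side",274.5,415,-94,-360,8),("side",353,419,36,-360,8),("side",280.5,363.8,-94,-250,8)]
def w(p,x,y,z): c,s=np.cos(p[2]),np.sin(p[2]);return [p[0]+c*x-s*y,p[1]+s*x+c*y,z]
f=lambda p:np.concatenate([pj(n,w(p,x,y,z))-[u,v] for n,u,v,x,y,z in C])
r=least_squares(f,[500,0,0]);p=r.x;print("tray",p[:2],np.degrees(p[2]),r.fun.round(1))
print("cam",w(p,-62,-305,0),"lane ends",w(p,0,-240,6),w(p,0,290,6))
for n in("top","side"):print(n,"lane",[pj(n,w(p,x,y,60)).round(1) for x,y in((34,-240),(34,290))],"dot z30",pj(n,w(p,-62+28,-305,30)).round(1),"grip",pj(n,w(p,-62,-305,96)).round(1))
print("stand top",bp("top",228,207,90),bp("side",338,203,90))
for t in tins(cv2.imread("pics/top0.png")):print(t)
E
```

```text
tray [571.58555007  -2.98828664] -1.7287128703361672 [ 0.9  0.2  1.6  0.1  1.4 -0.8 -0.7 -1.1  0.4 -1.2  0.2 -1.5]
cam [np.float64(500.4127863259636), np.float64(-305.9791077896952), 0] lane ends [np.float64(564.3454331352352), np.float64(-242.87905492156418), 6] [np.float64(580.3340246995708), np.float64(286.8797250337933), 6]
top lane [array([433.8, 194. ]), array([189., 195.])] dot z30 [461.2 226.8] grip [470.2 237.1]
side lane [array([352.5, 341.2]), array([348.3, 196.8])] dot z30 [312.2 379.9] grip [295.6 352. ]
stand top [580.52774261 194.77528202  90.        ] [582.96004925 197.76261551  90.        ]
(array([370.2, 327.5]), array([173.4, 307.9], dtype=float32), np.float64(70.9), np.float64(41.8), [-41.1, -130.6], array([ 65., 120., 168.]))
(array([445.1, 114.9]), array([270. , 270.5], dtype=float32), np.float64(65.7), np.float64(36.9), [-91.8, 178.6], array([ 99.,  20., 177.]))
(array([435.6, 232.3]), array([216.5, 276.5], dtype=float32), np.float64(75.1), np.float64(44.2), [-65.1, -154.4], array([108., 115., 183.]))
(array([440.5, -66. ]), array([353.2, 270.1], dtype=float32), np.float64(37.0), np.float64(68.0), [-13.2, -103.1], array([ 98.,  16., 183.]))
```

```bash
cat > plan.py <<'E'
import sys,numpy as np
from scipy.spatial.transform import Rotation as Ro
from bench import sense
def plan(*wps,gap=85,vm=45,wm=0.14):
    """wps: (pos, R) world TCP targets; prints tool-frame rows"""
    s=sense();p=np.array(s["tool_pos"]);R=Ro.from_euler("xyz",s["tcp_rot"],degrees=True);k=0
    print("from",p.round(1),s["tcp_rot"].round(1),s["joint_pos"].round(0),"F",s["ft_force"].round(1),"gap",round(s["finger_gap"],1),"t",round(s["time"],1))
    for q,Q in wps:
        q=np.array(q,float);rv=(R.inv()*Q).as_rotvec()
        n=int(np.ceil(max(np.linalg.norm(q-p)/vm,np.linalg.norm(rv)/wm,1)));d=(q-p)/n
        print("--",n)
        for i in range(n):
            Rn=R*Ro.from_rotvec(rv/n);l=R.inv().apply(d)
            print("[%g,%s],"%(gap,",".join("%g"%x for x in list(l.round(0))+list((rv/n).round(3)))));R=Rn;k+=1
            if k%10==0:print("==")
        p,R=q,Q
def down(yaw):return Ro.from_euler("xyz",[180,0,yaw],degrees=True)
E
python3 - <<'E'
from plan import *
plan(((420,250,230),down(80)),((500,-306,200),down(-1.7)))
E
```

```text
from [159.7 577.8 230.3] [-179.9   -0.   164.5] [70.  8. 85.  0. 87. -5.] F [ 0.6  0.4 -0.1] gap 85.5 t 0.1
-- 11
[85,-31,-22,0,-0,0,0.134],
[85,-33,-18,0,-0,0,0.134],
[85,-36,-13,0,-0,0,0.134],
[85,-37,-9,0,-0,0,0.134],
[85,-38,-4,0,-0,0,0.134],
[85,-38,2,0,-0,0,0.134],
[85,-37,7,0,-0,0,0.134],
[85,-36,12,0,-0,0,0.134],
[85,-34,16,0,-0,0,0.134],
[85,-32,21,0,-0,0,0.134],
==
[85,-29,25,0,-0,0,0.134],
-- 13
[85,-41,13,2,-0,-0,0.11],
[85,-39,18,2,-0,-0,0.11],
[85,-37,22,2,-0,-0,0.11],
[85,-34,26,2,-0,-0,0.11],
[85,-31,30,2,-0,-0,0.11],
[85,-28,33,2,-0,-0,0.11],
[85,-24,36,2,-0,-0,0.11],
[85,-20,38,2,-0,-0,0.11],
[85,-16,40,2,-0,-0,0.11],
==
[85,-11,42,2,-0,-0,0.11],
[85,-7,43,2,-0,-0,0.11],
[85,-2,43,2,-0,-0,0.11],
[85,3,43,2,-0,-0,0.11],
```

servo_tool(motion=[[85,-31,-22,0,0,0,0.134],[85,-33,-18,0,0,0,0.134],[85,-36,-13,0,0,0,0.134],[85,-37,-9,0,0,0,0.134],[85,-38,-4,0,0,0,0.134],[85,-38,2,0,0,0,0.134],[85,-37,7,0,0,0,0.134],[85,-36,12,0,0,0,0.134],[85,-34,16,0,0,0,0.134],[85,-32,21,0,0,0,0.134]])

```text
time: 1.1
tool_pos: [394.0, 267.2, 225.2]
tcp_rot: [-179.7, 0.4, 85.3]
ft_force: [0.3, -0.1, -0.6]
finger_gap: 84.9
```

servo_tool(motion=[[85,-29,25,0,0,0,0.134],[85,-41,13,2,0,0,0.11],[85,-39,18,2,0,0,0.11],[85,-37,22,2,0,0,0.11],[85,-34,26,2,0,0,0.11],[85,-31,30,2,0,0,0.11],[85,-28,33,2,0,0,0.11],[85,-24,36,2,0,0,0.11],[85,-20,38,2,0,0,0.11],[85,-16,40,2,0,0,0.11]])

```text
time: 2.1
tool_pos: [445.4, -166.7, 206.4]
tcp_rot: [179.8, 0.6, 18.1]
ft_force: [0.9, 0.1, -0.2]
finger_gap: 85.0
```

servo_tool(motion=[[85,-11,42,2,0,0,0.11],[85,-7,43,2,0,0,0.11],[85,-2,43,2,0,0,0.11],[85,3,43,2,0,0,0.11]])

```text
time: 2.5
tool_pos: [451.2, -346.9, 197.5]
tcp_rot: [179.6, 0.5, -8.2]
ft_force: [0.5, -0.6, 0.1]
finger_gap: 85.0
```

```bash
python3 - <<'E'
from plan import *
plan(((500,-306,130),down(-1.7)),((500,-306,67),down(-1.7)),vm=30)
E
```

```text
from [ 451.2 -346.9  197.5] [179.6   0.5  -8.2] [-42.   4.  93.  -1.  84.  56.] F [ 0.5 -0.6  0.1] gap 85.0 t 2.5
-- 4
[85,11,-12,17,0.002,0.002,-0.028],
[85,11,-12,17,0.002,0.002,-0.028],
[85,11,-11,17,0.002,0.002,-0.028],
[85,12,-11,17,0.002,0.002,-0.028],
-- 3
[85,0,-0,21,0,0,0],
[85,0,-0,21,0,0,0],
[85,0,-0,21,0,0,0],
```

servo_tool(motion=[[85,12,-12,14,0,0,-0.028],[85,12,-12,14,0,0,-0.028],[85,12,-11,14,0,0,-0.028],[85,12,-11,14,0,0,-0.028],[85,0,0,0,0,0,0]])

```text
time: 3.0
tool_pos: [504.1, -307.4, 134.1]
tcp_rot: [179.8, 0.8, -1.8]
ft_force: [-0.0, 0.2, -0.4]
finger_gap: 84.9
```

```bash
python3 - <<'E'
from plan import *
from h import *
plan(((500,-306,130),down(-1.7)),((500,-306,67),down(-1.7)),vm=30)
a=snapshot("top")[150:300,380:540];b=snapshot("side")[260:420,230:370]
o=np.zeros((480,960,3),np.uint8);o[:450,:480]=cv2.resize(a,(480,450));o[:480,480:900]=cv2.resize(b,(420,480))
cv2.imwrite("pics/g1.png",cv2.resize(o,(800,400)))
E
```

```text
from [ 504.1 -307.4  134.1] [179.8   0.8  -1.8] [-36.  10.  93.  -1.  78.  56.] F [-0.   0.2 -0.4] gap 84.9 t 3.0
-- 1
[85,-4,-1,4,0.004,0.013,-0.002],
-- 3
[85,0,-0,21,0,0,0],
[85,0,-0,21,0,0,0],
[85,0,-0,21,0,0,0],
```

View pics/g1.png

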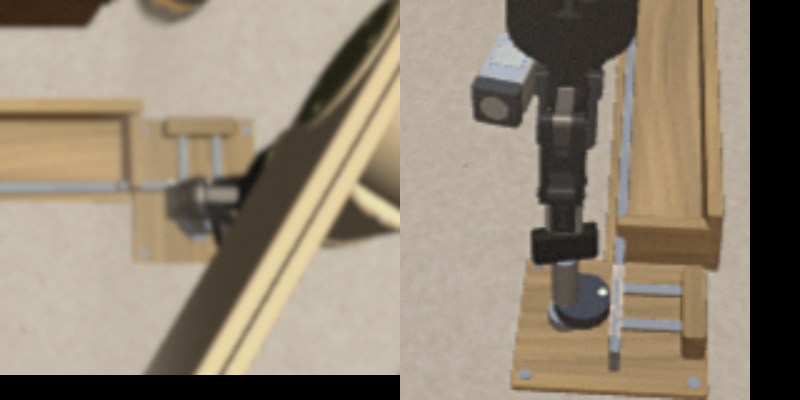

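The side view shows the fingers lined up over the black handle, at about (565,240) in the picture.

servo_tool(motion=[[85,-4,-1,18,0,0.01,0],[85,0,0,18,0,0,0],[85,0,0,18,0,0,0],[85,0,0,12,0,0,0],[40,0,0,0,0,0,0],[25,0,0,0,0,0,0],[25,0,0,0,0,0,0],[25,0,0,0,0,0,0]], force=40)

```text
time: 3.9
tool_pos: [503.9, -310.4, 77.3]
tcp_rot: [179.1, -0.5, -1.7]
ft_force: [0.3, 11.9, 3.4]
finger_gap: 27.9
```

servo_tool(motion=[[0,0,0,0,0,0,0],[0,0,0,0,0,0,0],[0,0,0,0,0,0,0],[0,0,0,0,0,0,0]], force=40)

```text
time: 4.3
tool_pos: [505.8, -305.3, 78.0]
tcp_rot: [179.6, -0.6, -1.6]
ft_force: [0.9, 0.3, -3.6]
finger_gap: 10.9
```

servo_tool(motion=[[30,0,0,0,0,0,0],[30,0,0,0,0,0,0],[30,-4,0,10,0,0,0],[30,-2,0,4,0,0,0],[0,0,0,0,0,0,0],[0,0,0,0,0,0,0],[0,0,0,0,0,0,0],[0,0,0,0,0,0,0]], force=50)

```text
time: 5.1
tool_pos: [500.6, -305.0, 65.2]
tcp_rot: [179.7, -0.8, -1.7]
ft_force: [0.6, 0.3, -0.9]
finger_gap: 14.5
```

servo_tool(motion=[[0,0,0,0,0,0,-0.05],[0,0,0,0,0,0,-0.14],[0,0,0,0,0,0,-0.14],[0,0,0,0,0,0,-0.14],[0,0,0,0,0,0,-0.14]])

```text
time: 5.6
tool_pos: [500.5, -304.9, 65.1]
tcp_rot: [179.3, -0.5, 34.3]
ft_force: [0.7, 0.9, 1.9]
finger_gap: 14.7
```

servo_tool(motion=[[0,0,0,0,0,0,-0.14],[0,0,0,0,0,0,-0.14],[0,0,0,0,0,0,-0.14],[0,0,0,0,0,0,-0.14],[0,0,0,0,0,0,-0.14],[0,0,0,0,0,0,-0.14],[0,0,0,0,0,0,-0.1],[0,0,0,0,0,0,0]])

```text
time: 6.4
tool_pos: [500.4, -304.8, 65.1]
tcp_rot: [179.2, 0.2, 90.5]
ft_force: [0.1, 1.9, 1.5]
finger_gap: 14.6
```

```bash
python3 - <<'E'
from h import *
s=sense();print(s["tcp_rot"],s["joint_pos"])
crop("side",240,290,140,140,4,"g2.png")
for t in tins():print(t)
E
```

```text
[179.19620529   0.24512528  90.54195243] [-36.54051883  12.54877348  97.60368412   0.30955846  69.05877884
 -37.19284017]
(array([370.2, 327.2]), array([173.5, 308. ], dtype=float32), np.float64(71.2), np.float64(42.4), [-41.1, -130.6], array([ 65., 120., 175.]))
(array([445.1, 114.9]), array([270. , 270.5], dtype=float32), np.float64(65.7), np.float64(36.9), [-91.8, 178.6], array([ 99.,  20., 185.]))
(array([435.6, 232.3]), array([216.5, 276.5], dtype=float32), np.float64(75.1), np.float64(44.2), [-65.1, -154.4], array([108., 114., 191.]))
(array([440.5, -66. ]), array([353.2, 270.1], dtype=float32), np.float64(37.0), np.float64(68.0), [-13.2, -103.1], array([ 99.,  15., 191.]))
```

View pics/g2.png

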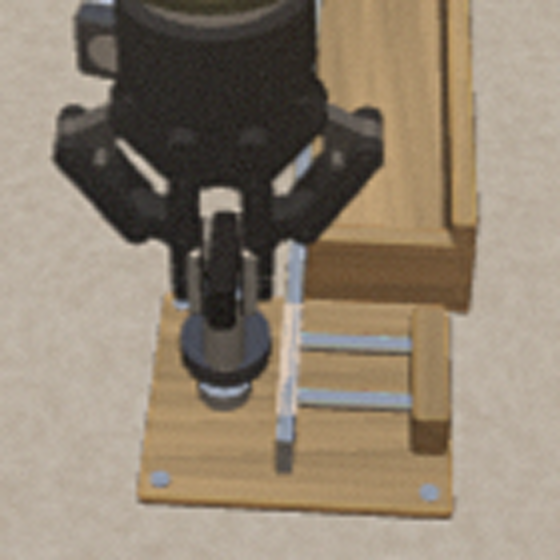

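The view shows the cam disc turned away and the keeper plate sprung back towards the robot, so it is open. Both tins are unmoved. Next I release the handle and go to the right tin.

```bash
cat >> plan.py <<'E'
Z=np.array([0,0,1.])
def grasp(c,ang,L,b=45,a=35,gz=24,back=0):
    l=np.array([np.cos(np.radians(ang)),np.sin(np.radians(ang)),0]);a=np.radians(a)
    d=-np.cos(a)*Z-np.sin(a)*l;y=np.cross(l,-Z);x=np.cross(y,d)
    base=np.array([c[0],c[1],0])-l*L/2
    g=base+l*b+gz*Z
    return g+(19-back)*d,Ro.from_matrix(np.c_[x,y,d])
def tinpose(c,ang,L):
    l=np.array([np.cos(np.radians(ang)),np.sin(np.radians(ang)),0]);y=np.cross(l,-Z)
    return np.array([c[0],c[1],21])-l*L/2,Ro.from_matrix(np.c_[-Z,y,l])   # tin x=down side,y=jaw,z=lid
def standpose(x,y,z,yaw=-1.7):
    return np.array([x,y,z]),Ro.from_euler("z",yaw,degrees=True)   # down side -> +x
def carry(T0,T1):
    s=sense();p=np.array(s["tool_pos"]);R=Ro.from_euler("xyz",s["tcp_rot"],degrees=True)
    return carry0(T0,T1,p,R)
def carry0(T0,T1,p,R):
    return T1[0]+T1[1].apply(T0[1].inv().apply(p-T0[0])),T1[1]*T0[1].inv()*R
E
python3 - <<'E'
from plan import *
c,a,L=(440.5,-66),-103.1,74
g,G=grasp(c,a,L);print(g,G.as_euler("xyz",degrees=True))
print(carry0(tinpose(c,a,L),standpose(570,-100,8),g,G)[0],carry0(tinpose(c,a,L),standpose(570,-100,8),g,G)[1].as_matrix().round(2))
pre=grasp(c,a,L,back=120)
print(pre[0]); 
p=np.array(sense()["tool_pos"])
plan((p+[0,0,130],down(90.5)),(pre[0]+[0,0,60],G),pre)
E
```

```text
[441.15682468 -63.17746411   8.43611116] [180.  -35.   76.9]
[ 582.55835897 -100.37272339   42.10204771] [[-0.57  0.03  0.82]
 [ 0.02  1.   -0.02]
 [-0.82 -0.   -0.57]]
[ 425.55660277 -130.21542384  106.73435647]
from [ 500.4 -304.8   65.1] [179.2   0.2  90.3] [-37.  13.  98.   0.  69. -37.] F [0.8 1.3 1.3] gap 14.5 t 6.5
-- 3
[85,-0,1,-43,0.005,0.001,-0.001],
[85,-0,0,-43,0.005,0.001,-0.001],
[85,-0,0,-43,0.005,0.001,-0.001],
-- 5
[85,35,-15,6,-0.014,0.122,0.046],
[85,33,-16,10,-0.014,0.122,0.046],
[85,31,-18,13,-0.014,0.122,0.046],
[85,29,-20,17,-0.014,0.122,0.046],
[85,25,-21,20,-0.014,0.122,0.046],
-- 2
[85,-17,-0,25,0,0,0],
[85,-17,-0,25,0,0,0],
==
```

servo_tool(motion=[[50,0,0,0,0,0,0],[50,0,0,0,0,0,0],[70,0,0,0,0,0,0],[85,0,0,-43,0,0,0],[85,0,0,-43,0,0,0],[85,0,0,-43,0,0,0],[85,35,-15,6,-0.014,0.122,0.046],[85,33,-16,10,-0.014,0.122,0.046],[85,31,-18,13,-0.014,0.122,0.046],[85,29,-20,17,-0.014,0.122,0.046]])

```text
time: 7.5
tool_pos: [442.2, -162.2, 178.1]
tcp_rot: [178.1, -28.5, 79.5]
ft_force: [0.6, -0.6, -0.1]
finger_gap: 85.4
```

```bash
python3 - <<'E'
from plan import *
c,a,L=(440.5,-66),-103.1,74
pre=grasp(c,a,L,back=120);plan(pre)
E
```

```text
from [ 442.2 -162.2  178.1] [178.1 -28.5  79.5] [-45.  -1. 105.  24.  92. -37.] F [ 0.6 -0.6 -0.1] gap 85.4 t 7.5
-- 2
[85,-5,-12,38,0.005,0.057,0.02],
[85,-7,-12,37,0.005,0.057,0.02],
```

servo_tool(motion=[[85,-5,-12,38,0.005,0.057,0.02],[85,-7,-12,37,0.005,0.057,0.02],[85,0,0,0,0,0,0]])

```text
time: 7.8
tool_pos: [423.5, -128.3, 104.9]
tcp_rot: [-179.8, -35.5, 76.4]
ft_force: [-0.9, 1.0, -0.7]
finger_gap: 84.8
```

```bash
python3 - <<'E'
from plan import *
from h import tins
for t in tins():print(*t[:5])
c,a,L=(440.5,-66),-103.1,74
plan(grasp(c,a,L,back=40),grasp(c,a,L),vm=30)
E
```

```text
[370.1 327.4] [173.5 308. ] 70.9 42.0 [-40.8, -130.3]
[444.5 114.6] [270.1 270.8] 37.2 66.6 [-4.5, -95.1]
[435.6 232.3] [216.5 276.5] 75.1 44.2 [-65.1, -154.4]
[440.9 -66.1] [353.2 269.9] 37.0 68.0 [-13.2, -103.1]
from [ 425.5 -130.2  107.6] [179.9 -35.3  76.6] [-48.   3. 111.  29.  88. -41.] F [0.7 0.3 0.5] gap 85.1 t 7.8
-- 3
[85,-0,-0,27,0.002,-0.002,-0.001],
[85,-0,-0,27,0.002,-0.002,-0.001],
[85,-0,-0,27,0.002,-0.002,-0.001],
-- 2
[85,-0,-0,20,0,0,0],
[85,-0,-0,20,0,0,0],
```

servo_tool(motion=[[85,0,0,27,0,0,0],[85,0,0,27,0,0,0],[85,0,0,25,0,0,0],[85,0,0,15,0,0,0],[85,0,0,0,0,0,0]])

```text
time: 8.35
tool_pos: [449.4, -86.2, 40.1]
tcp_rot: [178.5, -34.3, 77.4]
ft_force: [-0.6, 0.2, 0.3]
finger_gap: 85.0
```

```bash
python3 - <<'E'
from plan import *
c,a,L=(440.9,-66),-103.1,74
g=grasp(c,a,L);print(g[0]);plan(g,vm=30)
from h import *
crop("side",210,230,140,120,5,"g3.png")
E
```

```text
[441.55682468 -63.17746411   8.43611116]
from [449.4 -86.2  40.1] [178.5 -34.3  77.4] [-42.   7. 115.  31.  77. -41.] F [-0.6  0.2  0.3] gap 85.0 t 8.3
-- 2
[85,-0,-7,19,0.011,0.006,0.004],
[85,-0,-7,19,0.011,0.006,0.004],
```

View pics/g3.png

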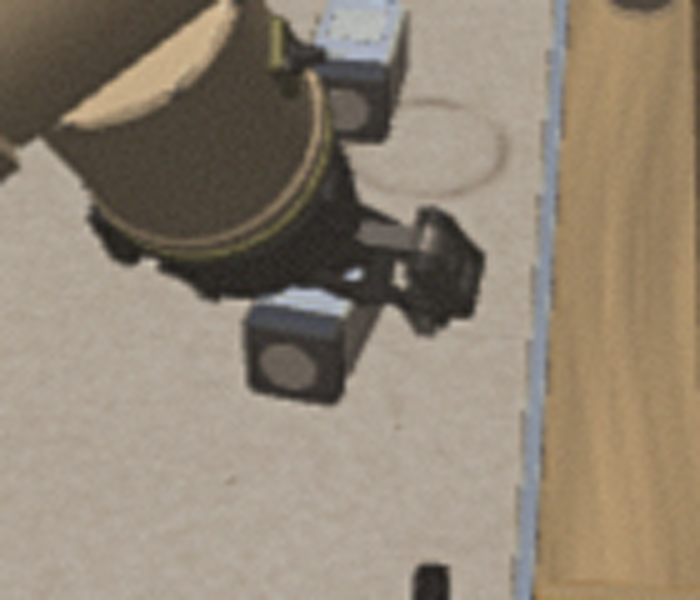

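The fingers straddle the right tin and sit about 7 mm too far to +x. I correct that, go in and grip.

servo_tool(motion=[[85,0,-8,8,0.01,0.006,0.004],[85,0,-3,16,0,0,0],[85,0,0,12,0,0,0],[85,0,0,0,0,0,0]])

```text
time: 8.8
tool_pos: [448.5, -69.2, 15.7]
tcp_rot: [178.5, -34.3, 77.6]
ft_force: [0.1, -0.5, 0.2]
finger_gap: 85.0
```

```bash
python3 - <<'E'
from plan import *
c,a,L=(440.9,-66),-103.1,74
g=grasp(c,a,L);print(g[0]);plan(g,vm=30)
E
```

```text
[441.55682468 -63.17746411   8.43611116]
from [448.5 -69.2  15.7] [178.5 -34.3  77.6] [-40.   9. 116.  32.  74. -42.] F [ 0.1 -0.5  0.2] gap 85.0 t 8.8
-- 1
[85,-0,-8,8,0.02,0.013,0.01],
```

servo_tool(motion=[[85,0,-8,4,0.02,0.01,0.01],[85,0,-3,4,0,0,0],[85,0,0,0,0,0,0]])

```text
time: 9.1
tool_pos: [438.8, -62.9, 9.6]
tcp_rot: [-179.9, -34.8, 76.9]
ft_force: [1.0, 0.8, 0.3]
finger_gap: 85.1
```

servo_tool(motion=[[60,0,0,0,0,0,0],[50,0,0,0,0,0,0],[30,0,0,0,0,0,0],[30,0,0,0,0,0,0],[30,0,0,0,0,0,0],[30,0,0,0,0,0,0]], force=60)

```text
time: 9.7
tool_pos: [439.4, -63.9, 10.2]
tcp_rot: [180.0, -34.8, 76.9]
ft_force: [-0.5, -0.7, -0.5]
finger_gap: 41.6
```

```bash
python3 - <<'E'
from plan import *
from h import tins
for t in tins():print(*t[:5])
c,a,L=(440.9,-66),-103.1,74
g=grasp(c,a,L);print(g[0]);plan(g,vm=30)
E
```

```text
[370.1 327.3] [173.5 308. ] 70.9 42.4 [-41.1, -130.6]
[445.1 114.9] [270.  270.5] 65.7 36.9 [-91.8, 178.6]
[435.6 232.3] [216.5 276.5] 75.1 44.2 [-65.1, -154.4]
[438.5 -66. ] [353.2 271. ] 38.3 68.8 [-13.2, -103.1]
[441.55682468 -63.17746411   8.43611116]
from [439.4 -63.9  10.2] [180.  -34.8  76.9] [-40.   9. 117.  32.  75. -42.] F [-0.7 -0.8 -0.3] gap 41.5 t 9.8
-- 1
[85,0,2,2,0.001,0.004,0],
```

```bash
python3 - <<'E'
from plan import *
from bench import sense
c,a,L=(439,-66),-103.1,74
T0=tinpose(c,a,L);F=carry(T0,standpose(571,-100,8));H=carry(T0,standpose(490,-100,130))
import json
json.dump([list(F[0]),list(F[1].as_quat())],open("f1.json","w"))
print(F[0],F[1].as_euler("xyz",degrees=True))
s=np.array(sense()["tool_pos"]);R=Ro.from_euler("xyz",sense()["tcp_rot"],degrees=True)
plan((s+[0,0,110],R),H,gap=30,vm=30,wm=.13)
E
```

```text
[ 581.79942167 -100.39740693   42.8931783 ] [179.95535959  55.21106802 178.30218523]
from [439.4 -63.9  10.2] [180.  -34.8  76.9] [-40.   9. 117.  32.  75. -42.] F [-0.7 -0.8 -0.3] gap 41.5 t 9.8
-- 4
[30,16,0,-23,0,0,0],
[30,16,0,-23,0,0,0],
[30,16,0,-23,0,0,0],
[30,16,0,-23,0,0,0],
-- 18
[30,0,4,-3,-0.019,-0.061,-0.105],
[30,-0,4,-3,-0.019,-0.061,-0.105],
[30,-1,4,-3,-0.019,-0.061,-0.105],
[30,-1,4,-2,-0.019,-0.061,-0.105],
[30,-2,4,-2,-0.019,-0.061,-0.105],
[30,-2,4,-2,-0.019,-0.061,-0.105],
==
[30,-3,3,-2,-0.019,-0.061,-0.105],
[30,-3,3,-2,-0.019,-0.061,-0.105],
[30,-4,3,-1,-0.019,-0.061,-0.105],
[30,-4,2,-1,-0.019,-0.061,-0.105],
[30,-4,2,-1,-0.019,-0.061,-0.105],
[30,-4,1,-0,-0.019,-0.061,-0.105],
[30,-5,1,-0,-0.019,-0.061,-0.105],
[30,-5,0,0,-0.019,-0.061,-0.105],
[30,-5,0,0,-0.019,-0.061,-0.105],
[30,-5,-0,1,-0.019,-0.061,-0.105],
==
[30,-4,-1,1,-0.019,-0.061,-0.105],
[30,-4,-1,1,-0.019,-0.061,-0.105],
```

servo_tool(motion=[[30,16,0,-23,0,0,0],[30,16,0,-23,0,0,0],[30,16,0,-23,0,0,0],[30,16,0,-23,0,0,0],[30,0,4,-3,-0.019,-0.061,-0.105],[30,0,4,-3,-0.019,-0.061,-0.105],[30,-1,4,-3,-0.019,-0.061,-0.105],[30,-1,4,-2,-0.019,-0.061,-0.105],[30,-2,4,-2,-0.019,-0.061,-0.105],[30,-2,4,-2,-0.019,-0.061,-0.105]], force=60)

```text
time: 10.75
tool_pos: [459.5, -76.0, 139.9]
tcp_rot: [160.3, -6.3, 111.7]
ft_force: [-0.4, -0.1, -2.5]
finger_gap: 41.6
```

servo_tool(motion=[[30,-3,3,-2,-0.019,-0.061,-0.105],[30,-3,3,-2,-0.019,-0.061,-0.105],[30,-4,3,-1,-0.019,-0.061,-0.105],[30,-4,2,-1,-0.019,-0.061,-0.105],[30,-4,2,-1,-0.019,-0.061,-0.105],[30,-4,1,0,-0.019,-0.061,-0.105],[30,-5,1,0,-0.019,-0.061,-0.105],[30,-5,0,0,-0.019,-0.061,-0.105],[30,-5,0,0,-0.019,-0.061,-0.105]])

```text
time: 11.65
tool_pos: [520.6, -101.6, 180.7]
tcp_rot: [166.7, 42.5, 158.5]
ft_force: [0.0, 0.4, -1.5]
finger_gap: 41.6
```

```bash
python3 - <<'E'
from plan import *
import json
p,q=json.load(open("f1.json"));Q=Ro.from_quat(q);p=np.array(p)
plan((p+[-80,0,110],Q),(p+[0,0,90],Q),gap=30,vm=25,wm=.12)
E
```

```text
from [ 520.6 -101.6  180.7] [166.7  42.5 158.5] [ -29.  -45.  143.   27.   45. -116.] F [ 0.   0.4 -1.5] gap 41.6 t 11.7
-- 3
[30,11,-3,2,-0.01,-0.064,-0.084],
[30,11,-2,2,-0.01,-0.064,-0.084],
[30,11,-1,1,-0.01,-0.064,-0.084],
-- 4
[30,-7,1,19,0,0,0],
[30,-7,1,19,0,0,0],
[30,-7,1,19,0,0,0],
[30,-7,1,19,0,0,0],
```

```bash
cat > kin.py <<'E'
import numpy as np
from scipy.spatial.transform import Rotation as Ro
from scipy.optimize import least_squares
def fk(j,P):
    a1,d1,a2,a3,d4,D=P;j=np.radians(j)
    r=lambda ax,t:Ro.from_rotvec(np.array(ax)*t)
    R=r([0,0,1],j[0]);p=R.apply([a1,0,d1])
    R=R*r([0,1,0],j[1]);p=p+R.apply([0,0,a2])
    R=R*r([0,1,0],j[2]);p=p+R.apply([a3,0,d4])
    R=R*r([0,0,1],j[3])*r([0,1,0],j[4])*r([0,0,1],j[5]);p=p+R.apply([0,0,D])
    return p,R
data=[([69.649,7.471,85.268,0,87.261,-4.893],[159.9,578.3,231.3]),([-36.54,12.549,97.604,.31,69.059,-37.193],[500.4,-304.8,65.1]),
([-45,-1,105,24,92,-37],[442.2,-162.2,178.1]),([-48,3,111,29,88,-41],[425.5,-130.2,107.6]),([-40,9,116,32,74,-42],[448.5,-69.2,15.7]),([-29,-45,143,27,45,-116],[520.6,-101.6,180.7]),([-42,4,93,-1,84,56],[451.2,-346.9,197.5])]
w=[3,3,1,1,1,1,1]
fit=least_squares(lambda P:np.concatenate([k*(fk(j,P)[0]-x) for (j,x),k in zip(data,w)]),[0,350,400,0,400,250],x_scale=100)
P=fit.x
lo=np.array([-169.4,-51.2,1.3,-76.6,0,-152.3]);hi=np.array([169.4,129.4,143.1,256.6,156.5,152.3])
def ik(p,Q,j0):
    f=lambda j:np.r_[(fk(j,P)[0]-p)/10,(Q.inv()*fk(j,P)[1]).as_rotvec()*20]
    r=least_squares(f,np.clip(j0,lo+.5,hi-.5),bounds=(lo,hi));return r.x,r.cost
E
python3 - <<'E'
from kin import *
from bench import sense
import json
print(P.round(1),fit.fun.round(0));s=sense();print(fk(s["joint_pos"],P)[0]-s["tool_pos"],fk(s["joint_pos"],P)[1].as_euler("xyz",degrees=True),s["tcp_rot"],s["joint_pos"].round(1))
p,q=json.load(open("f1.json"));Q=Ro.from_quat(q)
for dz in(140,90,40,0):
    j,c=ik(np.array(p)+[0,0,dz],Q,s["joint_pos"]);print(dz,j.round(0),round(c,3))
E
```

```text
[-11.6 341.5 405.5  47.  558.7 438.3] [ 143.  -56.    1.  -73. -136.   -8.  -33.    5.    3.  -27.    5.   12.
  -17.   -2.    5.   -0.  -26.    7.  -42.  -32.   -5.]
[ -0.3581381  -31.63711506   9.90397761] [-136.68957462    9.76111909 -102.39902261] [166.6983191   42.5334385  158.52045564] [ -29.5  -45.4  143.1   26.9   44.8 -116. ]
140 [-23. -36. 143.  39.  30. -49.] 1.567
90 [-25. -28. 143.  49.  27. -61.] 3.153
40 [-26. -18. 143.  67.  24. -82.] 4.297
0 [ -28.  -10.  143.   87.   24. -105.] 4.398
```

```bash
python3 - <<'E'
s=open("kin.py").read()
s=s.replace("a1,d1,a2,a3,d4,D=P","a1,d1,a2,a3,d4,D,b,c=P").replace("[a1,0,d1]","[a1,b,d1]").replace("r([0,0,1],j[5]);p=p+R.apply([0,0,D])","r([0,0,1],j[5]+np.pi/2);p=p+R.apply([0,0,D])").replace("r([0,0,1],j[3])*r","r([0,0,1],S*j[3])*r").replace("r([0,1,0],j[4])","r([0,1,0],j[4])").replace("[0,350,400,0,400,250]","[0,350,400,0,400,250,50,0]").replace("import numpy as np","import numpy as np\nS=1",1)
open("kin.py","w").write(s)
E
python3 - <<'E'
import kin
from kin import *
from bench import sense
import json
s=sense();print(P.round(1),fit.fun.round(0))
for S in(1,-1):
    kin.S=S;print(S,fk(s["joint_pos"],P)[0]-s["tool_pos"],fk(s["joint_pos"],P)[1].as_euler("xyz",degrees=True),s["tcp_rot"])
E
```

```text
[  1.3 322.  363.5  61.8 553.4 362.4  51.    0. ] [ 1.  1.  2. -0. -0.  2. -2.  2. -4. -1. -3.  1.  0.  0. -2.  3.  3. -2.
 -4.  4. -4.]
1 [ 2.82449217 -2.64479327  1.48176284] [166.6983191   42.5334385  158.52045564] [166.6983191   42.5334385  158.52045564]
-1 [-111.0641509  -204.15745745    1.48176284] [-138.36168829   16.35464506 -164.3183693 ] [166.6983191   42.5334385  158.52045564]
```

```bash
cat > opt.py <<'E'
from kin import *
from plan import *
def best(p,Q,seeds):
    r=min((ik(p,Q,j) for j in seeds),key=lambda x:x[1]);return r
seeds=[[-30,-10,120,30,60,-60],[0,20,100,-40,60,60],[20,20,100,60,60,0],[-30,0,110,90,60,-100]]
E
python3 - <<'E'
from opt import *
c,ang,L=(439,-66),-103.1,74
T0=tinpose(c,ang,L)
def chk(g,G,a):
  for yaw in(-1.7,88.3,-91.7,178.3):
    for y in(-180,-100,-20,60,120):
        F=carry0(T0,standpose(571+.03*y,y,8,yaw),g,G);o=[]
        for dz in(0,100):
            j,cst=best(F[0]+[0,0,dz],F[1],seeds);o.append((round(cst,2),j.round(0).astype(int).tolist()))
        if max(x[0] for x in o)<.3:print(a,yaw,y,o)
for a in(35,45,55):
    g,G=grasp(c,ang,L,a=a);j,cst=best(g,G,seeds);print("grasp",a,round(cst,2),j.round(0));chk(g,G,a)
E
```

```text
grasp 35 0.0 [-40.   9. 117.  32.  74. -42.]
35 88.3 -180 [(np.float64(0.0), [-44, 47, 72, 38, 102, 132]), (np.float64(0.0), [-44, 39, 72, 40, 108, 137])]
35 88.3 -100 [(np.float64(0.0), [-39, 41, 81, 41, 97, 133]), (np.float64(0.0), [-39, 32, 82, 42, 103, 138])]
35 88.3 -20 [(np.float64(0.0), [-33, 36, 88, 44, 91, 135]), (np.float64(0.0), [-33, 27, 89, 45, 98, 141])]
35 88.3 60 [(np.float64(0.0), [-26, 33, 94, 48, 86, 137]), (np.float64(0.0), [-26, 23, 95, 48, 93, 144])]
35 88.3 120 [(np.float64(0.0), [-21, 30, 97, 51, 82, 139]), (np.float64(0.0), [-21, 20, 98, 51, 88, 147])]
35 -91.7 -180 [(np.float64(0.0), [5, 30, 98, -58, 74, 35]), (np.float64(0.0), [5, 19, 99, -56, 80, 27])]
35 -91.7 -100 [(np.float64(0.0), [13, 32, 94, -54, 80, 38]), (np.float64(0.0), [13, 22, 95, -53, 85, 30])]
35 -91.7 -20 [(np.float64(0.0), [20, 36, 89, -50, 85, 40]), (np.float64(0.0), [20, 26, 89, -50, 91, 33])]
35 -91.7 60 [(np.float64(0.0), [26, 41, 82, -46, 91, 42]), (np.float64(0.0), [26, 32, 82, -47, 97, 36])]
35 -91.7 120 [(np.float64(0.0), [31, 45, 75, -44, 95, 43]), (np.float64(0.0), [31, 36, 75, -4
[... 4014 characters left out ...]
, 90, -33, 79, 33]), (np.float64(0.0), [20, 20, 88, -32, 87, 27])]
55 -91.7 120 [(np.float64(0.0), [24, 31, 85, -31, 82, 36]), (np.float64(0.0), [24, 24, 83, -31, 90, 31])]
55 178.3 -180 [(np.float64(0.0), [-17, 49, 58, -9, 106, 74]), (np.float64(0.0), [-17, 43, 56, -10, 114, 73])]
55 178.3 -100 [(np.float64(0.0), [-12, 47, 61, -6, 106, 80]), (np.float64(0.0), [-12, 41, 59, -6, 114, 79])]
55 178.3 -20 [(np.float64(0.0), [-6, 47, 62, -2, 106, 86]), (np.float64(0.0), [-6, 40, 60, -3, 114, 86])]
55 178.3 60 [(np.float64(0.0), [0, 47, 61, 1, 106, 92]), (np.float64(0.0), [0, 41, 59, 1, 114, 92])]
55 178.3 120 [(np.float64(0.0), [5, 48, 59, 4, 107, 96]), (np.float64(0.0), [5, 42, 57, 4, 115, 97])]
```

With this 35° grip, a direct placing leaves the wrist too close in: j3 is at its limit. I'll lay the tin back down and regrip it at 55°.

```bash
python3 - <<'E'
from plan import *
R=Ro.from_euler("xyz",[180,-34.8,76.9],degrees=True)
plan(([445,-66,130],R),([439.4,-63.9,11],R),gap=30,vm=25,wm=.13)
E
```

```text
from [ 520.6 -101.6  180.7] [166.7  42.5 158.5] [ -29.  -45.  143.   27.   45. -116.] F [ 0.   0.4 -1.5] gap 41.6 t 11.7
-- 15
[30,6,1,-1,0.017,0.061,0.109],
[30,6,-0,-1,0.017,0.061,0.109],
[30,6,-1,-0,0.017,0.061,0.109],
[30,6,-1,0,0.017,0.061,0.109],
[30,6,-2,0,0.017,0.061,0.109],
[30,6,-3,1,0.017,0.061,0.109],
[30,5,-3,1,0.017,0.061,0.109],
[30,5,-4,2,0.017,0.061,0.109],
[30,4,-4,2,0.017,0.061,0.109],
[30,4,-5,2,0.017,0.061,0.109],
==
[30,3,-5,3,0.017,0.061,0.109],
[30,2,-5,3,0.017,0.061,0.109],
[30,1,-6,3,0.017,0.061,0.109],
[30,1,-6,3,0.017,0.061,0.109],
[30,-0,-6,3,0.017,0.061,0.109],
-- 5
[30,-13,-1,20,0,0,0],
[30,-13,-1,20,0,0,0],
[30,-13,-1,20,0,0,0],
[30,-13,-1,20,0,0,0],
[30,-13,-1,20,0,0,0],
==
```

servo_tool(motion=[[30,6,1,-1,0.017,0.061,0.109],[30,6,0,-1,0.017,0.061,0.109],[30,6,-1,0,0.017,0.061,0.109],[30,6,-1,0,0.017,0.061,0.109],[30,6,-2,0,0.017,0.061,0.109],[30,6,-3,1,0.017,0.061,0.109],[30,5,-3,1,0.017,0.061,0.109],[30,5,-4,2,0.017,0.061,0.109],[30,4,-4,2,0.017,0.061,0.109],[30,4,-5,2,0.017,0.061,0.109]])

```text
time: 12.65
tool_pos: [466.5, -74.6, 144.5]
tcp_rot: [163.3, -13.0, 107.1]
ft_force: [0.5, 0.1, -2.7]
finger_gap: 41.3
```

servo_tool(motion=[[30,3,-5,3,0.017,0.061,0.109],[30,2,-5,3,0.017,0.061,0.109],[30,1,-6,3,0.017,0.061,0.109],[30,1,-6,3,0.017,0.061,0.109],[30,0,-6,3,0.017,0.061,0.109],[30,0,0,0,0,0,0]])

```text
time: 13.25
tool_pos: [438.0, -61.4, 126.5]
tcp_rot: [-176.8, -35.8, 73.9]
ft_force: [0.2, -0.3, -1.7]
finger_gap: 41.6
```

```bash
python3 - <<'E'
from plan import *
R=Ro.from_euler("xyz",[180,-34.8,76.9],degrees=True)
plan(([439.4,-63.9,14],R),gap=30,vm=20,wm=.13)
E
```

```text
from [438.  -61.4 126.5] [-176.8  -35.8   73.9] [-40.  -2. 114.  31.  88. -32.] F [ 0.2 -0.3 -1.7] gap 41.6 t 13.2
-- 6
[30,-11,1,15,-0.004,-0.003,-0.007],
[30,-11,1,15,-0.004,-0.003,-0.007],
[30,-11,1,15,-0.004,-0.003,-0.007],
[30,-11,1,15,-0.004,-0.003,-0.007],
[30,-11,1,15,-0.004,-0.003,-0.007],
[30,-11,0,15,-0.004,-0.003,-0.007],
```

servo_tool(motion=[[30,-11,1,15,-0.004,-0.003,-0.007],[30,-11,1,15,-0.004,-0.003,-0.007],[30,-11,1,15,-0.004,-0.003,-0.007],[30,-11,1,15,-0.004,-0.003,-0.007],[30,-11,1,15,-0.004,-0.003,-0.007],[30,-8,0,10,0,0,0],[30,0,0,0,0,0,0]])

```text
time: 13.95
tool_pos: [442.7, -66.2, 18.5]
tcp_rot: [179.2, -34.2, 78.2]
ft_force: [0.0, 0.9, -1.6]
finger_gap: 41.7
```

```bash
python3 - <<'E'
from plan import *
R=Ro.from_euler("xyz",[180,-34.8,76.9],degrees=True)
plan(([439.4,-63.9,10],R),gap=30,vm=20,wm=.13)
E
```

```text
from [442.7 -66.2  18.5] [179.2 -34.2  78.2] [-40.   8. 116.  31.  75. -42.] F [ 0.   0.9 -1.6] gap 41.7 t 13.9
-- 1
[30,-3,-4,8,0.001,0.01,0.018],
```

servo_tool(motion=[[30,-3,-4,6,0,0.01,0.018],[30,0,0,2,0,0,0],[60,0,0,0,0,0,0],[85,0,0,0,0,0,0],[85,0,0,0,0,0,0],[85,0,0,0,0,0,0],[85,0,0,-30,0,0,0],[85,0,0,-30,0,0,0],[85,0,0,-30,0,0,0],[85,0,0,-10,0,0,0]])

```text
time: 14.95
tool_pos: [426.5, -120.0, 96.8]
tcp_rot: [179.7, -34.8, 77.1]
ft_force: [0.3, -0.5, -0.8]
finger_gap: 85.1
```

```bash
python3 - <<'E'
from plan import *
from h import *
T=tins()
for t in T:print(*t[:5])
crop("top",230,180,160,110,5,"g4.png")
c=T[-1][0];
plan(grasp(c,-103,74,a=55,gz=26,back=80),gap=85)
E
```

```text
[370.3 327.3] [173.5 307.9] 71.1 42.1 [-40.6, -130.1]
[445.1 114.9] [270.  270.5] 65.7 36.9 [-91.8, 178.6]
[435.6 232.3] [216.5 276.5] 75.1 44.2 [-65.1, -154.4]
[439.7 -65.6] [353.  270.5] 37.0 67.6 [-13.2, -103.1]
from [ 426.3 -119.1   95.4] [179.8 -34.8  77.1] [-46.   3. 112.  29.  86. -41.] F [ 0.3 -0.  -1.5] gap 85.2 t 15.1
-- 3
[85,-7,0,9,0.001,0.117,0.001],
[85,-8,0,8,0.001,0.117,0.001],
[85,-9,0,7,0.001,0.117,0.001],
```

View pics/g4.png

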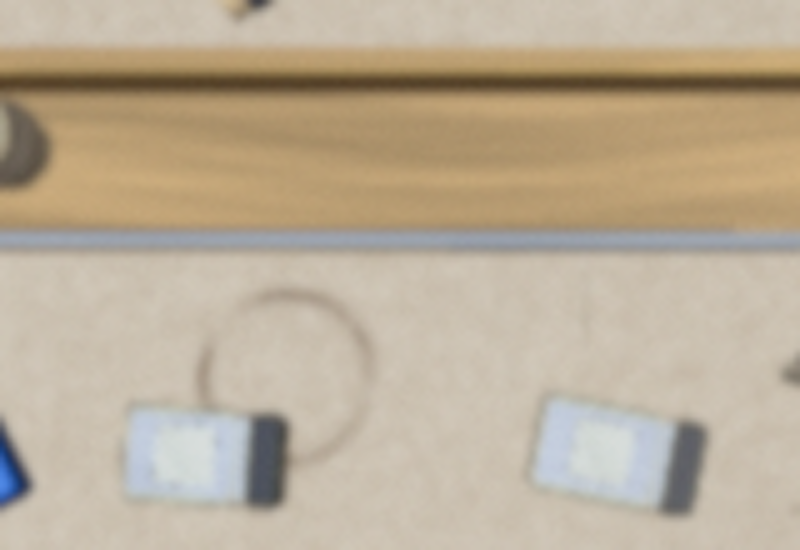

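The crop shows the right tin back where it was, the rail slid open (its inner edge now at crop row 230) and the left tin unmoved.

servo_tool(motion=[[85,-7,0,9,0,0.117,0],[85,-8,0,8,0,0.117,0],[85,-9,0,7,0,0.117,0],[85,0,0,0,0,0,0]])

```text
time: 15.45
tool_pos: [426.1, -116.4, 57.0]
tcp_rot: [179.8, -55.8, 77.2]
ft_force: [0.3, -0.1, -0.5]
finger_gap: 85.0
```

```bash
python3 - <<'E'
from plan import *
c=(440,-66)
plan(grasp(c,-103,74,a=55,gz=26,back=30),grasp(c,-103,74,a=55,gz=26),vm=20)
from h import bp
for v in(180+77/5,):print("board",[bp("top",u,v,66 if 0 else 60).round(1) for u in(240,380)])
print("rail",[bp("top",u,180+231/5,25).round(1) for u in(240,380)],[bp("top",u,180+231/5,19).round(1) for u in(240,380)])
E
```

```text
from [ 426.1 -116.4   57. ] [179.8 -55.8  77.2] [-54.  24. 105.  39.  94. -54.] F [ 0.3 -0.1 -0.5] gap 85.0 t 15.4
-- 3
[85,-0,1,14,0,-0.005,0.001],
[85,-0,1,14,0,-0.005,0.001],
[85,-0,1,14,0,-0.005,0.001],
-- 2
[85,0,0,15,0,0,0],
[85,0,0,15,0,0,0],
board [array([609.6, 174.4,  60. ]), array([ 599.2, -128.6,   60. ])]
rail [array([546.2, 181.9,  25. ]), array([ 536. , -129.7,   25. ])] [array([546.8, 183. ,  19. ]), array([ 536.6, -130.4,   19. ])]
```

servo_tool(motion=[[85,0,1,14,0,0,0],[85,0,0,14,0,0,0],[85,0,-1,14,0,0,0],[85,0,-2,12,0,0,0],[85,0,0,0,0,0,0]])

```text
time: 15.95
tool_pos: [435.6, -66.2, 25.5]
tcp_rot: [179.6, -55.3, 77.6]
ft_force: [-0.1, -1.0, 0.2]
finger_gap: 85.0
```

```bash
python3 - <<'E'
from plan import *
c=(440,-66);g=grasp(c,-103,74,a=55,gz=26);print(g[0])
plan(g,vm=40)
E
```

```text
[441.70150477 -58.62997314  15.10204771]
from [435.6 -66.2  25.5] [179.6 -55.3  77.6] [-50.  24. 109.  41.  88. -55.] F [-0.1 -1.   0.2] gap 85.0 t 15.9
-- 1
[85,-4,4,13,-0.001,-0.005,0.006],
```

servo_tool(motion=[[85,-3,3,9,0,0,0],[85,-1,1,5,0,0,0],[85,0,0,0,0,0,0],[60,0,0,0,0,0,0],[40,0,0,0,0,0,0],[30,0,0,0,0,0,0],[30,0,0,0,0,0,0],[30,0,0,0,0,0,0],[30,0,0,0,0,0,0]], force=60)

```text
time: 16.85
tool_pos: [443.9, -59.5, 15.6]
tcp_rot: [179.0, -55.1, 78.1]
ft_force: [0.6, 0.6, 0.0]
finger_gap: 40.9
```

```bash
cat > lift.py <<'E'
import sys,json
from opt import *
# usage: cx cy ang L px py tag
cx,cy,ang,L,px,py=map(float,sys.argv[1:7]);tag=sys.argv[7]
T0=tinpose((cx,cy),ang,L);F=carry(T0,standpose(px,py,8,-1.8))
json.dump([list(F[0]),list(F[1].as_quat())],open(f"f{tag}.json","w"))
s=sense();p=np.array(s["tool_pos"]);R=Ro.from_euler("xyz",s["tcp_rot"],degrees=True)
H=(F[0]+[-30,0,110],F[1])
# joint check along the way
A=p+[0,0,100];Sl=(R.inv()*H[1]).as_rotvec();j=s["joint_pos"]
for k in np.linspace(0,1,5):
    j,c=ik(A+k*(H[0]-A),R*Ro.from_rotvec(Sl*k),j);print(j.round(0),round(c,2))
for dz in(60,0):
    j,c=ik(F[0]+[0,0,dz],F[1],j);print(j.round(0),round(c,2))
print(F[0]);plan((A,R),H,gap=30,vm=30,wm=.13)
E
python3 - <<'E'
from h import tins
for t in tins():print(*t[:5])
E
python3 lift.py 439.5 -66 -103 74 569 -100 1
```

```text
[370.3 327.2] [173.5 307.9] 71.5 42.0 [-40.8, -130.3]
[444.5 114.7] [270.1 270.8] 37.3 66.4 [-4.3, -94.9]
[435.6 232.3] [216.5 276.5] 75.1 44.2 [-65.1, -154.4]
[441.8 -65.9] [353.1 269.5] 37.9 68.0 [-13.2, -103.1]
[-49.  13. 110.  42.  95. -47.] 0.0
[-40.   4. 109.  33.  88. -63.] 0.0
[-33.  -6. 113.  25.  77. -79.] 0.0
[-26. -18. 122.  18.  62. -97.] 0.0
[ -24.  -29.  133.   18.   44. -122.] 0.0
[ -22.  -18.  131.   20.   35. -124.] 0.0
[ -22.  -10.  132.   26.   27. -130.] 0.0
[574.52188115 -97.30022894  37.64482165]
from [444.  -59.5  15.6] [179.  -55.1  78.1] [-49.  25. 109.  42.  87. -55.] F [-0.1 -0.3  0.3] gap 41.5 t 16.9
-- 4
[30,20,0,-14,0,0,0],
[30,20,0,-14,0,0,0],
[30,20,0,-14,0,0,0],
[30,20,0,-14,0,0,0],
-- 18
[30,1,6,-2,0.019,-0.061,-0.105],
[30,0,6,-2,0.019,-0.061,-0.105],
[30,-1,6,-2,0.019,-0.061,-0.105],
[30,-1,6,-2,0.019,-0.061,-0.105],
[30,-2,6,-2,0.019,-0.061,-0.105],
[30,-3,5,-2,0.019,-0.061,-0.105],
==
[30,-3,5,-2,0.019,-0.061,-0.105],
[30,-4,5,-2,0.019,-0.061,-0.105],
[30,-4,4,-2,0.019,-0.061,-0.105],
[30,-5,4,-1,0.019,-0.061,-0.105],
[30,-5,3,-1,0.019,-0.061,-0.105],
[30,-6,2,-1,0.019,-0.061,-0.105],
[30,-6,2,-0,0.019,-0.061,-0.105],
[30,-6,1,-0,0.019,-0.061,-0.105],
[30,-6,0,0,0.019,-0.061,-0.105],
[30,-6,-0,1,0.019,-0.061,-0.105],
==
[30,-6,-1,1,0.019,-0.061,-0.105],
[30,-6,-1,1,0.019,-0.061,-0.105],
```

servo_tool(motion=[[30,20,0,-14,0,0,0],[30,20,0,-14,0,0,0],[30,20,0,-14,0,0,0],[30,20,0,-14,0,0,0],[30,1,6,-2,0.019,-0.061,-0.105],[30,0,6,-2,0.019,-0.061,-0.105],[30,-1,6,-2,0.019,-0.061,-0.105],[30,-1,6,-2,0.019,-0.061,-0.105],[30,-2,6,-2,0.019,-0.061,-0.105],[30,-3,5,-2,0.019,-0.061,-0.105]], force=60)

```text
time: 17.9
tool_pos: [475.7, -74.1, 124.4]
tcp_rot: [158.0, -24.9, 119.6]
ft_force: [-0.9, -0.1, -1.8]
finger_gap: 41.4
```

servo_tool(motion=[[30,-3,5,-2,0.019,-0.061,-0.105],[30,-4,5,-2,0.019,-0.061,-0.105],[30,-4,4,-2,0.019,-0.061,-0.105],[30,-5,4,-1,0.019,-0.061,-0.105],[30,-5,3,-1,0.019,-0.061,-0.105],[30,-6,2,-1,0.019,-0.061,-0.105],[30,-6,2,0,0.019,-0.061,-0.105]])

```text
time: 18.6
tool_pos: [516.6, -87.3, 139.1]
tcp_rot: [163.5, 14.7, 152.2]
ft_force: [-0.4, 0.6, -2.1]
finger_gap: 41.0
```

```bash
python3 - <<'E'
from plan import *
import json
F=carry0(tinpose((442,-66),-102.2,74),standpose(569,-100,8,-1.8),np.array([444,-59.5,15.6]),Ro.from_euler("xyz",[179,-55.1,78.1],degrees=True))
json.dump([list(F[0]),list(F[1].as_quat())],open("f1.json","w"));print(F[0])
plan((F[0]+[-30,0,110],F[1]),(F[0]+[0,0,70],F[1]),gap=30,vm=20,wm=.12)
E
```

```text
[574.41559201 -99.58868428  38.22414709]
from [516.6 -87.3 139.1] [163.5  14.7 152.2] [-27. -18. 122.  18.  62. -97.] F [-0.4  0.6 -2.1] gap 41.0 t 18.6
-- 5
[30,-6,0,-0,0.015,-0.056,-0.093],
[30,-6,-0,0,0.015,-0.056,-0.093],
[30,-6,-1,1,0.015,-0.056,-0.093],
[30,-6,-1,1,0.015,-0.056,-0.093],
[30,-6,-2,1,0.015,-0.056,-0.093],
-- 3
[30,-1,0,17,0,0,0],
[30,-1,0,17,0,0,0],
[30,-1,0,17,0,0,0],
```

servo_tool(motion=[[30,-6,0,0,0.015,-0.056,-0.093],[30,-6,0,0,0.015,-0.056,-0.093],[30,-6,-1,1,0.015,-0.056,-0.093],[30,-6,-1,1,0.015,-0.056,-0.093],[30,-6,-2,1,0.015,-0.056,-0.093],[30,0,0,0,0,0,0]])

```text
time: 19.2
tool_pos: [541.4, -97.5, 145.4]
tcp_rot: [-179.6, 35.3, -179.8]
ft_force: [-0.8, 0.5, -1.9]
finger_gap: 41.5
```

```bash
python3 - <<'E'
from plan import *
import json
p,q=json.load(open("f1.json"));F=np.array(p),Ro.from_quat(q)
plan((F[0]+[0,0,75],F[1]),(F[0]+[0,0,25],F[1]),gap=30,vm=20,wm=.12)
from h import *
s=snapshot("side")[150:350,230:390];t=snapshot("top")[150:270,300:460]
cv2.imwrite("pics/g5.png",np.hstack([cv2.resize(s,(400,500)),cv2.resize(t,(400,500))]))
E
```

```text
from [541.4 -97.5 145.4] [-179.6   35.3 -179.8] [ -25.  -29.  134.   20.   44. -125.] F [-0.8  0.5 -1.9] gap 41.5 t 19.2
-- 3
[30,-3,-1,15,0,0.003,0.008],
[30,-3,-1,15,0,0.003,0.008],
[30,-3,-1,15,0,0.003,0.008],
-- 3
[30,10,-0,14,0,0,0],
[30,10,-0,14,0,0,0],
[30,10,-0,14,0,0,0],
```

View pics/g5.png

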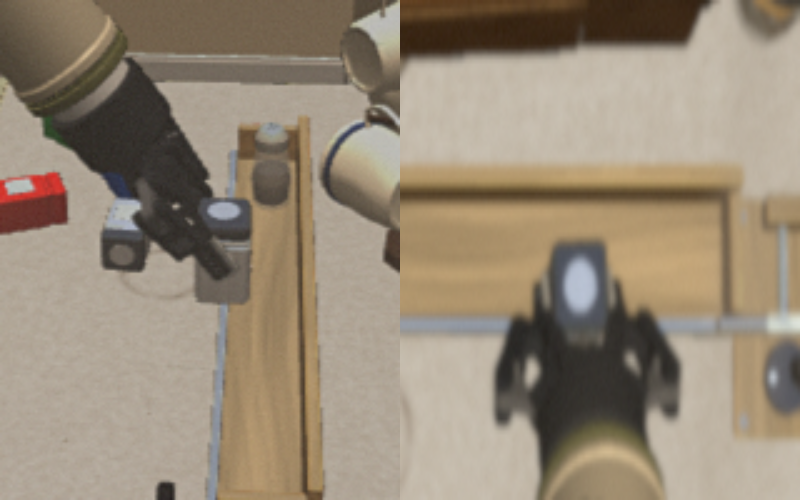

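The tin hangs upright, lid up, at the lane's front edge, and the lane below it is clear.

servo_tool(motion=[[30,-3,-1,15,0,0.003,0.008],[30,-3,-1,15,0,0.003,0.008],[30,-3,-1,15,0,0.003,0.008],[30,10,0,14,0,0,0],[30,10,0,14,0,0,0],[30,8,0,10,0,0,0],[30,0,0,0,0,0,0]])

```text
time: 20.0
tool_pos: [577.4, -101.7, 67.5]
tcp_rot: [178.4, 34.4, 176.9]
ft_force: [-0.4, -0.1, -2.3]
finger_gap: 41.4
```

```bash
python3 - <<'E'
from plan import *
import json
p,q=json.load(open("f1.json"));F=np.array(p),Ro.from_quat(q)
plan(F,gap=30,vm=12,wm=.12)
E
```

```text
from [ 577.4 -101.7   67.5] [178.4  34.4 176.9] [ -23.  -13.  130.   24.   32. -127.] F [-0.4 -0.1 -2.3] gap 41.4 t 20.0
-- 3
[30,6,0,7,0.001,-0.003,-0.007],
[30,6,0,7,0.001,-0.003,-0.007],
[30,6,1,7,0.001,-0.003,-0.007],
```

servo_tool(motion=[[30,6,0,7,0,0,-0.01],[30,6,0,7,0,0,-0.01],[30,5,0,6,0,0,0],[30,0,0,0,0,0,0]])

```text
time: 20.4
tool_pos: [575.6, -101.6, 41.3]
tcp_rot: [179.2, 34.5, 178.3]
ft_force: [0.3, -0.1, -1.5]
finger_gap: 41.6
```

```bash
python3 - <<'E'
from plan import *
import json
p,q=json.load(open("f1.json"));F=np.array(p),Ro.from_quat(q)
plan(F,gap=30,vm=12,wm=.12)
E
```

```text
from [ 575.6 -101.6   41.3] [179.2  34.5 178.3] [ -23.  -10.  131.   27.   29. -132.] F [ 0.3 -0.1 -1.5] gap 41.6 t 20.4
-- 1
[30,3,2,2,0.002,-0.006,-0.001],
```

servo_tool(motion=[[30,2,0,3,0,0,0],[30,1,0,1,0,0,0],[30,0,0,0,0,0,0]])

```text
time: 20.7
tool_pos: [575.9, -101.8, 36.6]
tcp_rot: [179.2, 34.6, 178.3]
ft_force: [0.1, 0.2, -1.4]
finger_gap: 41.9
```

servo_tool(motion=[[30,1,0,1,0,0,0],[30,0.6,0,1,0,0,0],[30,0,0,0,0,0,0]])

```text
time: 21.0
tool_pos: [577.2, -102.2, 35.9]
tcp_rot: [179.3, 34.8, 178.3]
ft_force: [-0.2, -0.3, -0.8]
finger_gap: 41.1
```

servo_tool(motion=[[30,1,0,1,0,0,0],[30,1,0,1,0,0,0],[30,0,0,0,0,0,0]])

```text
time: 21.3
tool_pos: [578.9, -102.8, 35.9]
tcp_rot: [179.4, 35.1, 178.4]
ft_force: [0.1, -0.1, -2.1]
finger_gap: 41.6
```

servo_tool(motion=[[30,2,0,0,0,0,0],[30,2,0,0,0,0,0],[30,0,0,0,0,0,0]])

```text
time: 21.6
tool_pos: [577.4, -103.4, 35.7]
tcp_rot: [179.5, 35.3, 178.4]
ft_force: [-0.4, 0.2, -0.7]
finger_gap: 41.4
```

```bash
python3 - <<'E'
from h import *
print(sense()["ft_force"],sense()["tool_pos"])
s=snapshot("side")[230:330,270:370];cv2.imwrite("pics/g6.png",cv2.resize(s,(600,600),interpolation=cv2.INTER_CUBIC))
E
```

```text
[-0.37030462  0.21845031 -0.72584352] [ 577.37480924 -103.39097929   35.6748899 ]
```

View pics/g6.png

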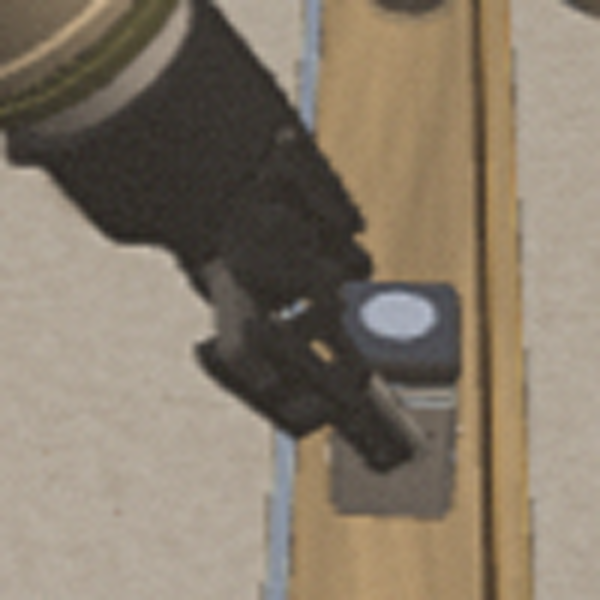

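The tin sits upright in the lane, base edge at crop (390,517), and further downward commands no longer lower it, so it is on the floor. I release and withdraw.

servo_tool(motion=[[48,0,0,0,0,0,0],[55,0,0,0,0,0,0],[60,0,0,0,0,0,0],[60,0,0,-15,0,0,0],[60,0,0,-30,0,0,0],[75,0,0,-35,0,0,0],[85,0,0,-35,0,0,0],[85,-10,0,-20,0,0,0]])

```text
time: 22.45
tool_pos: [500.1, -100.7, 146.0]
tcp_rot: [179.1, 34.3, 178.2]
ft_force: [0.2, -1.6, -1.1]
finger_gap: 85.0
```

```bash
python3 - <<'E'
from h import *
from opt import *
print(pj("side",[548,-121,6]),pj("side",[590,-121,6]))
s=snapshot("side")[170:370,230:390];t=snapshot("top");T=tins(t)
for x in T:print(*x[:5])
cv2.imwrite("pics/g7.png",np.hstack([cv2.resize(s,(400,500)),cv2.resize(t[150:270,300:460],(400,500))]))
c=T[1][0];L=70
pre=grasp(c,-92,L,a=55,gz=26,b=42,back=90);g=grasp(c,-92,L,a=55,gz=26,b=42)
j=sense()["joint_pos"]
for q in(pre,g):
    j,cc=best(*q,seeds+[j]);print(q[0],j.round(0),cc)
j0=j
F=carry0(tinpose(c,-92,L),standpose(574.5,60,8,-1.8),*g)
for dz in(100,0):
    j,cc=best(F[0]+[0,0,dz],F[1],seeds+[j]);print(j.round(0),cc)
plan((pre[0]+[20,0,60],down(130)),pre,gap=85,vm=35)
E
```

```text
[323.25144638 315.4818977 ] [343.77088164 315.93789119]
[370.1 327.3] [173.5 308. ] 70.9 42.4 [-41.1, -130.6]
[445.1 114.9] [270.  270.5] 65.7 36.9 [-91.8, 178.6]
[435.6 232.3] [216.5 276.5] 75.1 44.2 [-65.1, -154.4]
[442.82595594  49.77989844  66.72392698] [-36.  16. 113.  43.  90. -50.] 5.459410502195166e-29
[445.39887541 123.45867195  15.10204771] [-28.  20. 116.  48.  81. -51.] 8.418822188131792e-29
[  2. -22. 129.  -4.  37. -83.] 1.1034123854991214e-27
[  2.  -9. 132.  -6.  23. -81.] 4.852966473748795e-28
from [ 503.1 -102.   149.8] [179.3  34.7 178.3] [ -28.  -38.  138.   20.   50. -126.] F [ 0.8  0.1 -0.5] gap 85.0 t 22.6
-- 8
[85,6,19,-1,0.033,0.071,0.103],
[85,8,18,-1,0.033,0.071,0.103],
[85,10,17,-1,0.033,0.071,0.103],
[85,12,16,-0,0.033,0.071,0.103],
[85,13,15,-0,0.033,0.071,0.103],
[85,15,13,0,0.033,0.071,0.103],
[85,16,12,1,0.033,0.071,0.103],
[85,17,10,2,0.033,0.071,0.103],
-- 9
[85,1,-2,7,-0.039,0.102,0.075],
[85,1,-2,7,-0.039,0.102,0.075],
==
[85,-0,-2,7,-0.039,0.102,0.075],
[85,-1,-3,6,-0.039,0.102,0.075],
[85,-2,-3,6,-0.039,0.102,0.075],
[85,-3,-3,6,-0.039,0.102,0.075],
[85,-4,-3,5,-0.039,0.102,0.075],
[85,-4,-3,5,-0.039,0.102,0.075],
[85,-5,-2,4,-0.039,0.102,0.075],
```

View pics/g7.png

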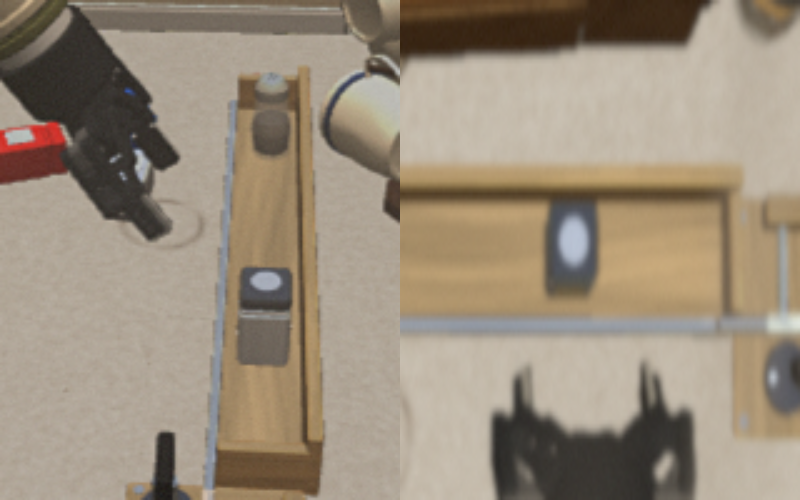

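Tin 1 stands freely in the lane at top crop (572,245), clear of rail and board. On to the left tin.

servo_tool(motion=[[85,6,19,-1,0.033,0.071,0.103],[85,8,18,-1,0.033,0.071,0.103],[85,10,17,-1,0.033,0.071,0.103],[85,12,16,0,0.033,0.071,0.103],[85,13,15,0,0.033,0.071,0.103],[85,15,13,0,0.033,0.071,0.103],[85,16,12,1,0.033,0.071,0.103],[85,17,10,2,0.033,0.071,0.103]])

```text
time: 23.35
tool_pos: [456.7, 44.9, 117.7]
tcp_rot: [180.0, 0.3, 131.3]
ft_force: [1.2, 0.3, -0.3]
finger_gap: 84.7
```

```bash
python3 - <<'E'
from plan import *
g=grasp((445,115),-93,70,a=55,gz=26,b=42,back=90)
plan((g[0]+[0,0,25],g[1]),gap=85,vm=35,wm=.135)
E
```

```text
from [456.7  44.9 117.7] [180.    0.3 131.3] [ -1. -10. 115.  -0.  75. -42.] F [ 1.2  0.3 -0.3] gap 84.7 t 23.4
-- 10
[85,1,-1,3,-0.037,0.092,0.071],
[85,1,-1,3,-0.037,0.092,0.071],
[85,1,-1,3,-0.037,0.092,0.071],
[85,0,-1,3,-0.037,0.092,0.071],
[85,0,-1,3,-0.037,0.092,0.071],
[85,-0,-2,3,-0.037,0.092,0.071],
[85,-1,-2,3,-0.037,0.092,0.071],
[85,-1,-2,2,-0.037,0.092,0.071],
[85,-1,-2,2,-0.037,0.092,0.071],
[85,-2,-2,2,-0.037,0.092,0.071],
==
```

servo_tool(motion=[[85,1,-1,3,-0.037,0.092,0.071],[85,1,-1,3,-0.037,0.092,0.071],[85,1,-1,3,-0.037,0.092,0.071],[85,0,-1,3,-0.037,0.092,0.071],[85,0,-1,3,-0.037,0.092,0.071],[85,0,-2,3,-0.037,0.092,0.071],[85,-1,-2,3,-0.037,0.092,0.071],[85,-1,-2,2,-0.037,0.092,0.071],[85,-1,-2,2,-0.037,0.092,0.071],[85,-2,-2,2,-0.037,0.092,0.071]])

```text
time: 24.35
tool_pos: [441.5, 57.0, 79.1]
tcp_rot: [-177.7, -57.6, 83.9]
ft_force: [-0.6, -0.4, -0.6]
finger_gap: 85.0
```

```bash
python3 - <<'E'
from plan import *
from h import tins
for t in tins():print(*t[:5])
c=(445,115)
plan(grasp(c,-93,70,a=55,gz=26,b=42,back=50),grasp(c,-93,70,a=55,gz=26,b=42),gap=85,vm=20,wm=.135)
E
```

```text
[370.2 327.2] [173.5 308. ] 71.2 42.4 [-41.1, -130.6]
[445.1 114.9] [270.  270.5] 65.7 36.9 [-91.8, 178.6]
[435.6 232.3] [216.5 276.5] 75.1 44.2 [-65.1, -154.4]
from [438.9  58.   76.7] [-176.8  -58.    82.9] [-37.  16. 114.  45.  91. -48.] F [-4.2 -0.  -2.4] gap 84.6 t 24.4
-- 3
[85,-5,1,13,0.001,-0.018,-0.013],
[85,-5,1,13,0.001,-0.018,-0.013],
[85,-4,1,13,0.001,-0.018,-0.013],
-- 3
[85,0,-0,17,0,0,0],
[85,0,-0,17,0,0,0],
[85,0,-0,17,0,0,0],
```

servo_tool(motion=[[85,-5,1,13,0,-0.018,-0.013],[85,-5,1,13,0,-0.018,-0.013],[85,-4,1,13,0,-0.018,-0.013],[85,0,0,14,0,0,0],[85,0,0,0,0,0,0]])

```text
time: 24.9
tool_pos: [440.7, 96.4, 27.7]
tcp_rot: [-179.5, -54.8, 86.3]
ft_force: [-0.5, -0.6, -0.4]
finger_gap: 85.0
```

```bash
python3 - <<'E'
from plan import *
c=(445,115)
g=grasp(c,-93,70,a=55,gz=26,b=42);print(g[0]);plan(g,gap=85,vm=15,wm=.135)
E
```

```text
[445.44819931 123.55215233  15.10204771]
from [440.7  96.4  27.7] [-179.5  -54.8   86.3] [-32.  18. 116.  46.  83. -50.] F [-0.5 -0.6 -0.4] gap 85.0 t 24.9
-- 3
[85,2,1,10,0,0.001,-0.002],
[85,2,1,10,0,0.001,-0.002],
[85,2,1,10,0,0.001,-0.002],
```

servo_tool(motion=[[85,2,1,10,0,0,0],[85,2,1,10,0,0,0],[85,2,2,7,0,0,0],[85,0,1,0,0,0,0],[85,0,0,0,0,0,0]])

```text
time: 25.4
tool_pos: [448.1, 123.9, 16.5]
tcp_rot: [-179.5, -54.8, 86.4]
ft_force: [0.2, 0.2, 0.5]
finger_gap: 85.1
```

```bash
python3 - <<'E'
from plan import *
from h import tins
for t in tins():print(*t[:5])
c=(445,115)
g=grasp(c,-93,70,a=55,gz=26,b=42);plan(g,gap=85,vm=15,wm=.135)
E
```

```text
[370.3 327.3] [173.5 307.9] 71.2 42.1 [-41.1, -130.6]
[445.1 114.9] [270.  270.5] 65.7 36.9 [-91.8, 178.6]
[435.6 232.3] [216.5 276.5] 75.1 44.2 [-65.1, -154.4]
from [448.  123.9  16.5] [-179.5  -54.8   86.4] [-28.  19. 117.  49.  80. -50.] F [-0.1  0.6  0.9] gap 84.9 t 25.4
-- 1
[85,-1,-3,0,-0,0.003,-0.006],
```

servo_tool(motion=[[85,0,-3,0,0,0,0],[60,0,0,0,0,0,0],[40,0,0,0,0,0,0],[30,0,0,0,0,0,0],[30,0,0,0,0,0,0],[30,0,0,0,0,0,0],[30,0,0,0,0,0,0]], force=60)

```text
time: 26.15
tool_pos: [445.6, 122.8, 17.2]
tcp_rot: [-179.7, -54.8, 86.5]
ft_force: [0.3, 0.5, 0.9]
finger_gap: 41.2
```

```bash
python3 - <<'E'
from h import tins
for t in tins():print(*t[:5])
E
python3 lift.py 445 115 -93.5 70 573 60 2
```

```text
[370.3 327.3] [173.5 307.9] 71.2 42.1 [-41.1, -130.6]
[435.6 232.3] [216.5 276.5] 75.1 44.2 [-65.1, -154.4]
[444.  113.8] [270.5 271. ] 67.9 47.8 [-91.8, 178.6]
[-28.   5. 119.  48.  88. -41.] 0.0
[-20.  -2. 115.  36.  82. -51.] 0.0
[-11. -11. 117.  23.  72. -62.] 0.0
[ -3. -20. 124.   9.  58. -72.] 0.0
[  3. -30. 134.  -5.  41. -83.] 0.0
[  3. -18. 132.  -5.  32. -82.] 0.0
[  3. -10. 133.  -7.  23. -79.] 0.0
[576.80768996  59.94111361  35.15882851]
from [445.5 122.8  17.2] [-179.7  -54.8   86.5] [-29.  19. 117.  49.  80. -50.] F [-1.5 -0.8  1. ] gap 41.2 t 26.2
-- 4
[30,20,-0,-14,0,0,0],
[30,20,-0,-14,0,0,0],
[30,20,-0,-14,0,0,0],
[30,20,-0,-14,0,0,0],
-- 17
[30,-1,6,-4,0.017,-0.071,-0.101],
[30,-1,6,-4,0.017,-0.071,-0.101],
[30,-2,6,-4,0.017,-0.071,-0.101],
[30,-3,5,-4,0.017,-0.071,-0.101],
[30,-4,5,-3,0.017,-0.071,-0.101],
[30,-5,4,-3,0.017,-0.071,-0.101],
==
[30,-5,4,-3,0.017,-0.071,-0.101],
[30,-6,3,-3,0.017,-0.071,-0.101],
[30,-6,3,-2,0.017,-0.071,-0.101],
[30,-7,2,-2,0.017,-0.071,-0.101],
[30,-7,1,-1,0.017,-0.071,-0.101],
[30,-7,1,-1,0.017,-0.071,-0.101],
[30,-7,-0,-0,0.017,-0.071,-0.101],
[30,-7,-1,0,0.017,-0.071,-0.101],
[30,-7,-2,1,0.017,-0.071,-0.101],
[30,-7,-2,1,0.017,-0.071,-0.101],
==
[30,-6,-3,2,0.017,-0.071,-0.101],
```

servo_tool(motion=[[30,20,0,-14,0,0,0],[30,20,0,-14,0,0,0],[30,20,0,-14,0,0,0],[30,20,0,-14,0,0,0],[30,-1,6,-4,0.017,-0.071,-0.101],[30,-1,6,-4,0.017,-0.071,-0.101],[30,-2,6,-4,0.017,-0.071,-0.101],[30,-3,5,-4,0.017,-0.071,-0.101],[30,-4,5,-3,0.017,-0.071,-0.101],[30,-5,4,-3,0.017,-0.071,-0.101]])

```text
time: 27.2
tool_pos: [479.3, 98.7, 125.0]
tcp_rot: [160.8, -22.6, 125.8]
ft_force: [-0.4, 0.6, -1.2]
finger_gap: 41.5
```

servo_tool(motion=[[30,-5,4,-3,0.017,-0.071,-0.101],[30,-6,3,-3,0.017,-0.071,-0.101],[30,-6,3,-2,0.017,-0.071,-0.101],[30,-7,2,-2,0.017,-0.071,-0.101],[30,-7,1,-1,0.017,-0.071,-0.101],[30,-7,1,-1,0.017,-0.071,-0.101]])

```text
time: 27.8
tool_pos: [516.8, 77.0, 137.0]
tcp_rot: [164.9, 13.0, 152.6]
ft_force: [-0.5, -0.8, -2.3]
finger_gap: 41.6
```

```bash
python3 - <<'E'
from plan import *
import json
p,q=json.load(open("f2.json"));F=np.array(p),Ro.from_quat(q)
plan((F[0]+[-30,0,110],F[1]),gap=30,vm=20,wm=.12)
E
```

```text
from [516.8  77.  137. ] [164.9  13.  152.6] [ -3. -20. 123.  10.  59. -71.] F [-0.5 -0.8 -2.3] gap 41.6 t 27.8
-- 5
[30,-7,-0,-0,0.016,-0.065,-0.091],
[30,-7,-1,0,0.016,-0.065,-0.091],
[30,-7,-2,1,0.016,-0.065,-0.091],
[30,-7,-2,1,0.016,-0.065,-0.091],
[30,-6,-3,2,0.016,-0.065,-0.091],
```

servo_tool(motion=[[30,-7,0,0,0.016,-0.065,-0.091],[30,-7,-1,0,0.016,-0.065,-0.091],[30,-7,-2,1,0.016,-0.065,-0.091],[30,-7,-2,1,0.016,-0.065,-0.091],[30,-6,-3,2,0.016,-0.065,-0.091],[30,0,0,0,0,0,0]])

```text
time: 28.4
tool_pos: [544.7, 60.8, 142.8]
tcp_rot: [-178.5, 35.7, 179.9]
ft_force: [-1.3, 0.0, -1.7]
finger_gap: 41.3
```

```bash
python3 - <<'E'
from plan import *
import json
p,q=json.load(open("f2.json"));F=np.array(p),Ro.from_quat(q)
plan((F[0]+[0,0,75],F[1]),(F[0]+[0,0,25],F[1]),gap=30,vm=20,wm=.12)
from h import *
s=snapshot("side")[150:350,230:390];t=snapshot("top")[150:270,220:380]
cv2.imwrite("pics/g8.png",np.hstack([cv2.resize(s,(400,500)),cv2.resize(t,(400,500))]))
E
```

```text
from [544.7  60.8 142.8] [-178.5   35.7  179.9] [  3. -30. 135.  -5.  40. -83.] F [-1.3  0.  -1.7] gap 41.3 t 28.4
-- 3
[30,-2,0,15,-0.001,0.003,0.008],
[30,-2,0,15,-0.001,0.003,0.008],
[30,-2,0,15,-0.001,0.003,0.008],
-- 3
[30,10,0,14,0,0,0],
[30,10,0,14,0,0,0],
[30,10,0,14,0,0,0],
```

View pics/g8.png

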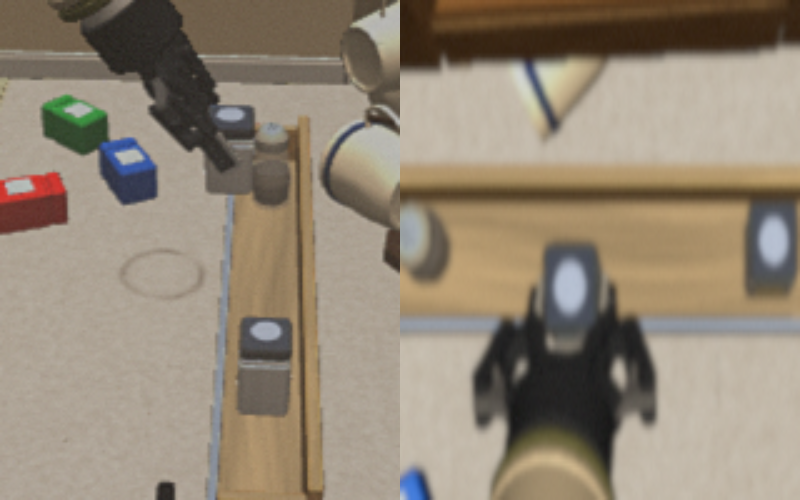

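Tin 2 hangs upright in front of the lane at top crop (568,285). The first tin (772,245) and the stander (415,240) are both clear of it.

servo_tool(motion=[[30,-2,0,15,0,0,0.008],[30,-2,0,15,0,0,0.008],[30,-2,0,13,0,0,0.008],[30,10,0,13,0,0,0],[30,10,0,13,0,0,0],[30,8,0,10,0,0,0],[30,0,0,0,0,0,0]])

```text
time: 29.2
tool_pos: [578.3, 58.6, 68.4]
tcp_rot: [179.3, 35.3, 176.2]
ft_force: [-0.3, -0.0, -1.3]
finger_gap: 40.8
```

```bash
python3 - <<'E'
from plan import *
import json
p,q=json.load(open("f2.json"));F=np.array(p),Ro.from_quat(q)
plan(F,gap=30,vm=12,wm=.12)
E
```

```text
from [578.3  58.6  68.4] [179.3  35.3 176.2] [  3. -15. 132.  -6.  28. -79.] F [-0.3 -0.  -1.3] gap 40.8 t 29.2
-- 3
[30,7,0,9,-0.001,0,-0.009],
[30,7,0,9,-0.001,0,-0.009],
[30,7,0,9,-0.001,0,-0.009],
```

servo_tool(motion=[[30,7,0,9,0,0,-0.01],[30,7,0,8,0,0,-0.01],[30,6,0,7,0,0,-0.005],[30,0,0,0,0,0,0]])

```text
time: 29.6
tool_pos: [577.4, 58.4, 36.9]
tcp_rot: [-179.8, 35.3, 177.8]
ft_force: [-0.8, 0.7, -1.2]
finger_gap: 41.2
```

servo_tool(motion=[[30,1,0,1,0,0,0],[30,1,0,1,0,0,0],[30,0,0,0,0,0,0]])

```text
time: 29.9
tool_pos: [577.3, 58.5, 34.4]
tcp_rot: [-179.8, 35.3, 177.8]
ft_force: [0.4, 0.4, -1.2]
finger_gap: 41.5
```

servo_tool(motion=[[30,1,0,1,0,0,0],[30,1,0,0.5,0,0,0],[30,0,0,0,0,0,0]])

```text
time: 30.2
tool_pos: [578.2, 58.6, 34.2]
tcp_rot: [-179.8, 35.6, 177.8]
ft_force: [0.1, 0.2, -2.0]
finger_gap: 41.6
```

servo_tool(motion=[[30,1.5,0,0.5,0,0,0],[30,1,0,0.5,0,0,0],[30,0,0,0,0,0,0]])

```text
time: 30.5
tool_pos: [578.5, 58.7, 34.1]
tcp_rot: [-179.8, 35.8, 177.8]
ft_force: [0.5, -0.5, -2.1]
finger_gap: 41.6
```

servo_tool(motion=[[48,0,0,0,0,0,0],[55,0,0,0,0,0,0],[60,0,0,0,0,0,0],[60,0,0,-15,0,0,0],[60,0,0,-30,0,0,0],[75,0,0,-35,0,0,0],[85,0,0,-35,0,0,0],[85,-10,0,-20,0,0,0]])

```text
time: 31.3
tool_pos: [501.9, 61.7, 146.1]
tcp_rot: [-179.8, 35.1, 177.8]
ft_force: [1.5, 0.1, 1.0]
finger_gap: 85.1
```

```bash
python3 - <<'E'
from h import *
from opt import *
s=snapshot("side")[170:420,230:430];t=snapshot("top")
cv2.imwrite("pics/g9.png",np.hstack([cv2.resize(s,(400,500)),cv2.resize(t[150:270,210:370],(400,500))]))
for r in tins(t):print(*r[:5])
p=np.array(sense()["tool_pos"])
plan(([430,-80,200],down(120)),([495,-300,190],down(90.4)),([500.4,-304.8,140],down(90.4)),gap=85,vm=40)
E
```

```text
[370.2 327.4] [173.5 308. ] 70.9 42.1 [-41.1, -130.6]
[435.6 232.3] [216.5 276.5] 75.1 44.2 [-65.1, -154.4]
from [505.2  61.8 150.2] [-179.9   35.6  177.8] [  4. -40. 140.  -5.  45. -81.] F [ 1.2 -0.6  0.4] gap 84.5 t 31.4
-- 9
[85,3,-16,-9,0.035,0.063,0.108],
[85,2,-17,-8,0.035,0.063,0.108],
[85,1,-17,-8,0.035,0.063,0.108],
[85,-1,-17,-7,0.035,0.063,0.108],
[85,-2,-17,-7,0.035,0.063,0.108],
[85,-4,-17,-6,0.035,0.063,0.108],
[85,-5,-17,-6,0.035,0.063,0.108],
[85,-7,-16,-6,0.035,0.063,0.108],
[85,-8,-16,-6,0.035,0.063,0.108],
-- 6
[85,-37,-9,2,0,-0,0.086],
==
[85,-38,-6,2,0,-0,0.086],
[85,-38,-2,2,0,-0,0.086],
[85,-38,1,2,0,-0,0.086],
[85,-38,4,2,0,-0,0.086],
[85,-38,7,2,0,-0,0.086],
-- 2
[85,-2,3,25,0,0,0],
[85,-2,3,25,0,0,0],
```

View pics/g9.png

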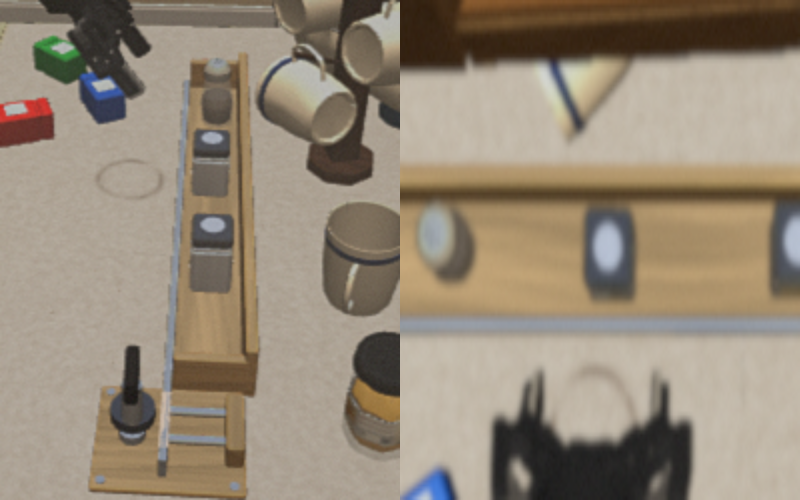

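Both tins and the stander stand, and the mug and honey jar are unmoved. The keeper is open. Now back to the cam.

servo_tool(motion=[[85,3,-16,-9,0.035,0.063,0.1],[85,2,-17,-8,0.035,0.063,0.1],[85,1,-17,-8,0.035,0.063,0.1],[85,-1,-17,-7,0.035,0.063,0.1],[85,-2,-17,-7,0.035,0.063,0.1],[85,-4,-17,-6,0.035,0.063,0.1],[85,-5,-17,-6,0.035,0.063,0.1],[85,-7,-16,-6,0.035,0.063,0.1],[85,0,0,0,0,0,0]])

```text
time: 32.3
tool_pos: [436.5, -67.7, 189.3]
tcp_rot: [-179.7, 3.2, 127.9]
ft_force: [-0.2, 0.3, -1.0]
finger_gap: 85.0
```

```bash
python3 - <<'E'
from plan import *
plan(([495,-300,190],down(90.4)),gap=85,vm=40)
E
```

```text
from [436.5 -67.7 189.3] [-179.7    3.2  127.9] [-14. -19. 114.  -2.  82. -51.] F [-0.2  0.3 -1. ] gap 85.0 t 32.3
-- 6
[85,-36,-16,2,0.002,0.009,0.109],
[85,-38,-12,2,0.002,0.009,0.109],
[85,-39,-8,1,0.002,0.009,0.109],
[85,-40,-3,1,0.002,0.009,0.109],
[85,-40,1,1,0.002,0.009,0.109],
[85,-40,5,0,0.002,0.009,0.109],
```

servo_tool(motion=[[85,-36,-16,2,0,0.009,0.1],[85,-38,-12,2,0,0.009,0.1],[85,-39,-8,1,0,0.009,0.1],[85,-40,-3,1,0,0.009,0.1],[85,-38,1,0,0,0.009,0.1],[85,-25,5,0,0,0.009,0.1],[85,0,0,0,0,0,0]])

```text
time: 33.0
tool_pos: [500.2, -285.4, 178.6]
tcp_rot: [179.4, -0.3, 93.2]
ft_force: [-0.4, 0.1, -1.1]
finger_gap: 84.9
```

```bash
python3 - <<'E'
from plan import *
plan(([500.4,-304.8,140],down(90.4)),gap=85,vm=40)
E
```

```text
from [ 500.2 -285.4  178.6] [179.4  -0.3  93.2] [-35.   5.  93.   1.  81. -39.] F [-0.4  0.1 -1.1] gap 84.9 t 33.0
-- 2
[85,-10,-1,19,0.005,-0.003,0.025],
[85,-10,-0,19,0.005,-0.003,0.025],
```

servo_tool(motion=[[85,-10,-1,19,0.005,0,0.025],[85,-9,0,19,0.005,0,0.02],[85,0,0,0,0,0,0]])

```text
time: 33.3
tool_pos: [500.6, -302.1, 135.8]
tcp_rot: [180.0, -0.4, 91.1]
ft_force: [-0.2, 0.9, -0.4]
finger_gap: 85.2
```

```bash
python3 - <<'E'
from plan import *
plan(([500.4,-304.8,66],down(90.4)),gap=85,vm=20)
E
```

```text
from [ 500.6 -302.1  135.8] [180.   -0.4  91.1] [-36.   9.  94.   0.  77. -37.] F [-0.2  0.9 -0.4] gap 85.2 t 33.3
-- 4
[85,-1,-0,17,-0,-0.002,0.003],
[85,-1,-0,17,-0,-0.002,0.003],
[85,-1,-0,17,-0,-0.002,0.003],
[85,-1,-0,17,-0,-0.002,0.003],
```

servo_tool(motion=[[85,-1,0,17,0,0,0.003],[85,-1,0,17,0,0,0.003],[85,-1,0,17,0,0,0.003],[85,0,0,14,0,0,0],[85,0,0,0,0,0,0]])

```text
time: 33.8
tool_pos: [501.9, -298.3, 69.2]
tcp_rot: [179.9, -0.4, 91.4]
ft_force: [0.6, -0.6, -0.3]
finger_gap: 84.6
```

```bash
python3 - <<'E'
from plan import *
plan(([500.4,-304.8,66],down(90.4)),gap=85,vm=20)
E
```

```text
from [ 501.9 -298.3   69.2] [179.9  -0.4  91.4] [-36.  13.  97.   0.  70. -38.] F [ 0.6 -0.6 -0.3] gap 84.6 t 33.8
-- 1
[85,-6,-2,3,0.002,-0.006,0.018],
```

servo_tool(motion=[[85,-6,-1,2,0,0,0.016],[50,0,0,0,0,0,0],[30,0,0,0,0,0,0],[0,0,0,0,0,0,0],[0,0,0,0,0,0,0],[0,0,0,0,0,0,0],[0,0,0,0,0,0,0],[0,0,0,0,0,0,0]], force=50)

```text
time: 34.6
tool_pos: [500.3, -305.5, 71.7]
tcp_rot: [180.0, -0.2, 90.6]
ft_force: [3.0, -0.4, -5.4]
finger_gap: 10.7
```

servo_tool(motion=[[0,0,0,0,0,0,0.05],[0,0,0,0,0,0,0.14],[0,0,0,0,0,0,0.14],[0,0,0,0,0,0,0.14],[0,0,0,0,0,0,0.14],[0,0,0,0,0,0,0.14],[0,0,0,0,0,0,0.14],[0,0,0,0,0,0,0.14],[0,0,0,0,0,0,0.14],[0,0,0,0,0,0,0.14]])

```text
time: 35.6
tool_pos: [499.9, -305.0, 71.7]
tcp_rot: [-179.8, 0.0, 12.9]
ft_force: [-1.6, 0.7, 0.6]
finger_gap: 10.9
```

servo_tool(motion=[[0,0,0,0,0,0,0.13],[0,0,0,0,0,0,0.1],[0,0,0,0,0,0,0]])

```text
time: 35.9
tool_pos: [499.7, -304.9, 71.8]
tcp_rot: [-179.8, 0.1, -1.0]
ft_force: [0.3, 0.9, 0.1]
finger_gap: 10.9
```

servo_tool(motion=[[0,0,0,0,0,0,0.013],[0,0,0,0,0,0,0],[30,0,0,0,0,0,0],[50,0,0,0,0,0,0],[70,0,0,0,0,0,0],[70,0,0,-30,0,0,0],[85,0,0,-43,0,0,0],[85,0,0,-45,0,0,0],[85,-30,10,-30,0,0,0],[85,-40,30,0,0,0,0]])

```text
time: 36.9
tool_pos: [430.4, -341.1, 222.8]
tcp_rot: [-179.6, 0.2, -0.8]
ft_force: [-0.1, -2.5, 0.5]
finger_gap: 85.1
```

servo_tool(motion=[[85,-40,-40,0,0,0,0],[85,-10,-45,0,0,0,0],[85,0,-45,0,0,0,0],[85,0,-45,0,0,0,0],[85,0,-45,0,0,0,0],[85,0,0,0,0,0,0]])

```text
time: 37.5
tool_pos: [381.4, -122.8, 222.8]
tcp_rot: [-179.7, 0.1, -1.2]
ft_force: [0.2, -0.5, -0.9]
finger_gap: 84.9
```

```bash
python3 - <<'E'
from h import *
x=sense();print(x["tool_pos"],x["ft_force"],x["time"])
s=snapshot("side");t=snapshot("top")
cv2.imwrite("pics/g10.png",np.hstack([cv2.resize(s[170:420,230:390],(384,600)),cv2.resize(t[180:270,420:480],(400,600),interpolation=cv2.INTER_CUBIC)]))
E
```

```text
[ 381.35639518 -122.82992168  222.81206313] [ 0.24022153 -0.51478055 -0.86627769] 37.5
```

View pics/g10.png

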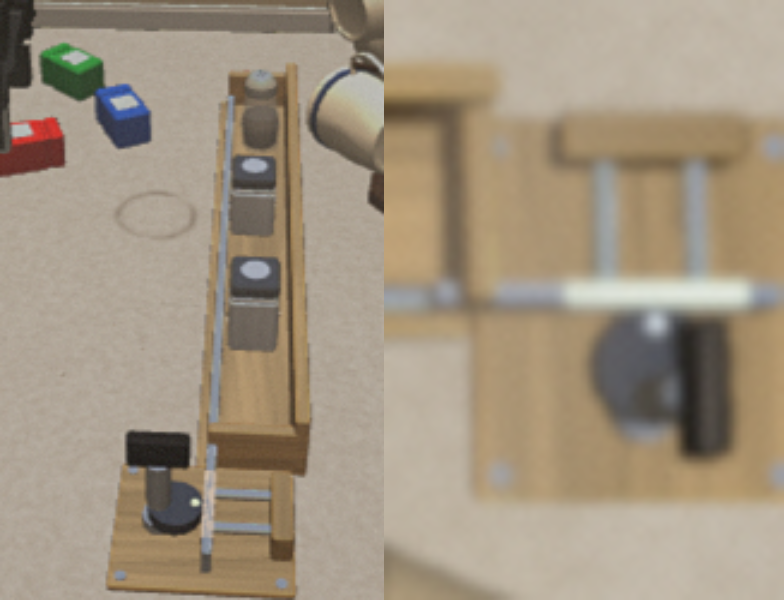

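The white dot is at top pixel (460.6, 228.3). A squarely placed cam would put it at (461.2, 226.8), so it is about 1 mm off sideways. The rail is closed, everything stands and the arm is clear.

```bash
python3 -c "
from bench import *
print(hand_in())"
```

```text
the job is handed in; nothing more can be done
None
```

The spice lane is restocked and handed in at about 37.5 s of robot time. No verdict came back.

- **Cam opened:** I turned the cam about 92° off its plate and the keeper sprang open.
- **Tins:** Two grey tins were present, and by length they look like tin_1 and tin_2. Both now stand in the lane with one shaker. My first grip on tin_1, at 35°, could not place it because a joint was at its limit. I laid it back down and gripped again at 55°, which worked. I left the red, blue and green look-alikes alone.
- **Cam closed:** I turned the cam back until it was in line with the tray.

**Last checks:**
- Both tins and the shaker stand freely.
- The white dot on the cam is about 1 mm off square, against a limit of 7 mm.
- The rail is closed and the arm is clear.
- The mug and honey jar were in place in the last wide view, taken just before I closed the cam.

I could not read the keeper's travel or the cam's pressing force directly; I judged them from the pictures. No tin was knocked and the grip did not slacken, as far as I saw, and nothing else disagreed.

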